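Unload and close the specimen jars from the sample carousel

ROBOT

A 7-joint arm with a two-finger parallel gripper is mounted at the origin on the work surface. World frame = base frame: x ahead of the robot, y to its left, z up, the work surface at z = 0. Lengths are in m, angles in rad, forces in N, time in s.
With the tool pointing down it reaches from about 0.425 to 0.875 m from the base axis. Payload 4.7 kg.
Tool frame: the origin (TCP) lies midway between the tips of the shut fingers; the grasp point (between the pads) lies 19 mm behind it; z points along the fingers, y is the direction in which the jaws open and shut (so a half turn about z gives the same grasp; the last joint's range is limited). The gripper opens to 87 mm and grips with 3 to 60 N. Pads are 19 mm wide; open, the fingers measure 117 mm over their backs; the gripper's body (75 mm by 190 mm) begins 51 mm behind the grasp point.
Start: joints at [1.151, 0.321, -0.07, 1.45, 0.023, 1.371, -0.057], TCP at [0.273, -0.59, 0.187] pointing down, gripper open.
Joint ranges: [-2.86, 2.86], [-0.3, 2.09], [-1.38, 1.24], [0.06, 2.45], [-1.56, 4.7], [0.09, 2.05], [-2.69, 2.69]. Speed limits (rad/s): [2.57, 2.57, 3.14, 3.14, 3.14, 3.14, 3.14].

INTERFACE

Orientations are given as a rotation vector (axis times angle).
In Python, from bench import get_state, eyes, job gives the robot as it stands. The module is installed in compiled form; this text tells all that it offers.
- The arm moves only by the shell command python3 -m jog 'ROWS' [FORCE]. ROWS is JSON, a list that holds one entry, the list of rows, each a list of 5 numbers: the opening, from 0 (shut) to 1 (fully open), then the shift along the tool's x, y, z in units of 40 mm (1.0 is 40 mm), then the turn about the tool's z in units of 5 degrees (1.0 is 5 degrees). In form: [[[jaw, dx, dy, dz, turn], ...]]. A call has 1 to 10 rows; each row shifts and turns the commanded pose from where the row before left it, along the tool's axes as they then stand; what a row does not reach is not made up. A row lasts 1/8 s, in which the tool goes at most 62.5 mm and 10.7 degrees, less where a joint would pass 70% of its speed; a pose out of reach is approached as far as the arm can. A call is refused whole if a number of a shift passes 1 or a number of a turn 1, either way. A call with a gripper value outside its range is refused whole. The fingers move at their own pace and stop on an object; FORCE is the grip in N (left out, the last holds). Time passes only in rows, so rows that do not move let the fingers close. It gives the time, the measured TCP pose, the force and the opening at its end, in the units of the state.
- get_state(): the state, without advancing time (a new reading comes with each control period).
- eyes.get_image(name): name is "side" or "top" or "wrist"; returns (picture, depth): 480x640x3 uint8, red, green, blue; 480x640 float32, m along the optical axis (not along the pixel's ray), 0 where there is no reading.
- eyes.camera_params(name): a dict with "camera_matrix" (3x3 intrinsics, pixels), "pose" (4x4, takes a point from camera to world coordinates); the wrist camera has in their place "mount" (4x4, takes a point from camera to tool coordinates, whose origin is the TCP and whose axes are the flange's). Camera axes: x right, y down, z forward; pixel columns grow to the right and rows downward; lengths in m; the calibration is good to about 2 mm. A picture is of the moment at which its call begins: read the wrist's pose just before it. camera_params takes no time and is no camera call.
- job.close_job(): hands the job in, once; it reports no verdict.
The state is a dict: "time": time; "joint_positions": joint angles; "qd": joint speeds; "joint_torque": joint torques, N m; "position": TCP position; "tool_rot": TCP orientation; "ft_force": force on the tool from outside, world axes, zero at the start; "torque": the same for the moment, N m; "grip_width": opening from 0.0 (shut) to 1.0 (fully open).
Only numpy, scipy, OpenCV 4.12 (cv2) and the standard library are available. Lean on these libraries where they do the work, as an engineer would, in place of code of your own. Each camera call takes 0.05 s, during which the arm holds its last target. There are 200 camera calls.

TASK

Fetch every jar with an orange cap out of the sample carousel and stand it upright on the floor of the blue tray with its cap pushed fully home. The jars can only be lifted out at the opening in the clear hood, so turn the carousel by its black knob to bring each one there. At the end leave the yellow pocket facing the middle of the opening; leave the white-capped jars in their pockets and do not disturb the other things on the bench.

Things in the scene. Friction and masses are not known exactly. Their poses are not given: they have to be found in the camera images.
- station: fixed stand: round white base plate 276 mm across, 8 mm thick; four thin posts at 130 mm radius; clear hood, a flat sheet 90 to 95 mm above the table, reaching 122 to 152 mm from the centre. It covers the carousel except a wedge 54 degrees either side of the stand's -x (the opening, towards the robot; green mark on the plate). Origin: centre of the underside, on the carousel's axis
- opening (a point): point on the stand in the middle of the opening, 92 mm from the carousel's axis in the stand's -x direction, 14 mm above the table: where a pocket's centre is when it faces the arm
- carousel: aluminium turntable 244 mm across; turns either way without end about its vertical axis, stays where left. Origin: on the axis at its underside, 10 mm above the table. Six round pockets (five grey, one yellow), 53 mm bore, 12 mm high, centres 92 mm from the axis, every 60 degrees starting on its own +x; pocket floors 16 mm above the table (z = 0.006 in its frame)
- knob (a point): centre of the round black knob on the carousel's axis, above the hood: 44 mm in diameter and 30 mm tall, from 114 to 144 mm above the table; fixed to the carousel, so turning it turns the carousel by the same angle; can be gripped from above at any yaw
- yellow_pocket (a point): floor centre of the yellow pocket, the one on the carousel's own +x axis; the white line on top of the knob points to it
- tray: loose blue tray 170 mm (its x) by 240 mm (its y), 12 mm high, walls 4 mm, floor 4 mm thick, 0.5 kg. Origin: centre of its underside
- slidebox: bystander: red box of slides 85 x 62 x 45 mm, origin at the centre of its underside
- beaker: bystander: clear plastic beaker 80 mm across, 100 mm tall, origin at the centre of its underside
- mug: bystander: steel cup 76 mm across, 90 mm tall, origin at the centre of its underside
- jar1: specimen jar with an orange cap: round translucent body 48 mm across and 42 mm tall, above it the 38 mm wide, 12 mm tall cap; 62 mm tall in all with the cap proud, 54 mm closed; about 0.1 kg. Origin: centre of its underside, z up along its axis. Starts in a carousel pocket; absent in some starts
- cap1 (a joint): cap of jar1, a firm push fit that slides down along the jar's axis: 0 = standing 8 mm proud, 0.008 = fully home on the shoulder; about 6 N moves it, it stays where it is left and it does not come off
- captop1 (a point): centre of the top face of jar1's orange cap
- jar2: specimen jar with an orange cap: round translucent body 48 mm across and 42 mm tall, above it the 38 mm wide, 12 mm tall cap; 62 mm tall in all with the cap proud, 54 mm closed; about 0.1 kg. Origin: centre of its underside, z up along its axis. Starts in a carousel pocket; absent in some starts
- cap2 (a joint): cap of jar2, a firm push fit that slides down along the jar's axis: 0 = standing 8 mm proud, 0.008 = fully home on the shoulder; about 6 N moves it, it stays where it is left and it does not come off
- captop2 (a point): centre of the top face of jar2's orange cap
- jar3: specimen jar with an orange cap: round translucent body 48 mm across and 42 mm tall, above it the 38 mm wide, 12 mm tall cap; 62 mm tall in all with the cap proud, 54 mm closed; about 0.1 kg. Origin: centre of its underside, z up along its axis. Starts in a carousel pocket; absent in some starts
- cap3 (a joint): cap of jar3, a firm push fit that slides down along the jar's axis: 0 = standing 8 mm proud, 0.008 = fully home on the shoulder; about 6 N moves it, it stays where it is left and it does not come off
- captop3 (a point): centre of the top face of jar3's orange cap
- jar4: specimen jar with an orange cap: round translucent body 48 mm across and 42 mm tall, above it the 38 mm wide, 12 mm tall cap; 62 mm tall in all with the cap proud, 54 mm closed; about 0.1 kg. Origin: centre of its underside, z up along its axis. Starts in a carousel pocket; absent in some starts
- cap4 (a joint): cap of jar4, a firm push fit that slides down along the jar's axis: 0 = standing 8 mm proud, 0.008 = fully home on the shoulder; about 6 N moves it, it stays where it is left and it does not come off
- captop4 (a point): centre of the top face of jar4's orange cap
- keep1: jar of the same size with a white cap, already closed (54 mm tall); it stays in its pocket. Origin: centre of its underside
- keep2: jar of the same size with a white cap, already closed (54 mm tall); it stays in its pocket. Origin: centre of its underside
Mind the look-alikes: they are no part of the job. Leave any green or turquoise look-alike of the jar4 alone.

How it is judged:
By the outcome, as a careful person would: the job done as asked, in the order asked, and still so for the second after the job is handed in, with the robot touching nothing.
Of jar1, jar2, jar3, jar4 only 3 to 4 are there at a start; the rules pass over those that are not, and their reading is None.
At some moment in a run one of tray, jar1, jar2, jar3, jar4 may be knocked a few centimetres aside while the robot is not near it.
Once in a run the grip may slacken for a moment while it holds something.
It also fails if it takes over 210 s, if anything falls off the work surface, if the arm or the gripper's body presses on something with over 40 N, if the wrist force passes 120 N, or if a joint passes its speed limit or range.

## Working session

There is one attempt and no reset: what is moved stays moved. The work goes in short steps, Python scripts to look and compute and a shell command to move; the robot and the scene stay as the last step left them, time stands still between calls to the robot, and variables do not carry over. Pictures are saved under pics/ and viewed, about 12 in all and at most 16, crops included, and the job is handed in when it is done.

```bash
mkdir -p pics; ls; cat > h.py <<'E'
import numpy as np, cv2
from bench import get_state, eyes, job
from scipy.spatial.transform import Rotation as R
def tool():
    s=get_state(); T=np.eye(4); T[:3,:3]=R.from_rotvec(s['tool_rot']).as_matrix(); T[:3,3]=s['position']; return T
def grab(n):
    p=eyes.camera_params(n)
    T=tool()@np.array(p['mount']) if n=='wrist' else np.array(p['pose'])
    im,d=eyes.get_image(n); return im,d,np.array(p['camera_matrix']),T
def ray(K,T,u,v):
    d=T[:3,:3]@np.linalg.solve(K,[u,v,1.]); return T[:3,3],d
def onz(K,T,u,v,z):
    o,d=ray(K,T,u,v); return o+d*(z-o[2])/d[2]
def pt(K,T,d,u,v):
    z=d[int(v),int(u)]; o,r=ray(K,T,u,v); return o+r*z
def proj(K,T,P):
    q=K@(np.linalg.inv(T)@np.append(P,1))[:3]; return q[:2]/q[2]
def save(n,im): cv2.imwrite('pics/'+n,cv2.cvtColor(im,cv2.COLOR_RGB2BGR))
E
python3 - <<'E'
from h import *
s=get_state(); print({k:np.round(v,3) for k,v in s.items()})
for n in('top','side'):
    im,d,K,T=grab(n); save(n+'0.png',im); np.savez(n+'0.npz',im=im,d=d,K=K,T=T); print(n,K.round(1).tolist(),T.round(3).tolist())
p=eyes.camera_params('wrist'); print(np.round(p['mount'],3).tolist(), tool().round(3).tolist())
E
```

```text
pics
{'time': np.float64(0.0), 'joint_positions': array([ 1.151,  0.322, -0.07 ,  1.452,  0.023,  1.371, -0.057]), 'qd': array([-0.002, -0.   , -0.   , -0.001,  0.001, -0.   , -0.001]), 'joint_torque': array([ 0.0000e+00, -4.9129e+01, -4.0400e-01, -3.1253e+01, -6.4000e-02,
        4.4000e-02,  0.0000e+00]), 'position': array([ 0.273, -0.589,  0.186]), 'tool_rot': array([-3.066e+00, -6.760e-01,  1.000e-03]), 'ft_force': array([ 0.113, -0.329, -0.756]), 'torque': array([ 0.022,  0.014, -0.071]), 'grip_width': np.float64(1.001)}
top [[455.0, 0.0, 322.2], [0.0, 455.0, 248.3], [0.0, 0.0, 1.0]] [[-0.057, -0.976, 0.208, 0.355], [-0.998, 0.057, -0.006, 0.098], [-0.006, -0.208, -0.978, 0.971], [0.0, 0.0, 0.0, 1.0]]
side [[455.8, 0.0, 322.4], [0.0, 455.8, 242.5], [0.0, 0.0, 1.0]] [[-0.946, -0.145, 0.29, 0.22], [-0.323, 0.491, -0.809, 0.975], [-0.025, -0.859, -0.511, 0.67], [0.0, 0.0, 0.0, 1.0]]
[[-0.001, -0.956, -0.292, 0.081], [1.0, -0.001, -0.001, 0.001], [0.0, -0.292, 0.956, -0.197], [0.0, 0.0, 0.0, 1.0]] [[0.907, 0.42, -0.001, 0.273], [0.42, -0.907, 0.002, -0.589], [-0.0, -0.002, -1.0, 0.186], [0.0, 0.0, 0.0, 1.0]]
```

View pics/top0.png

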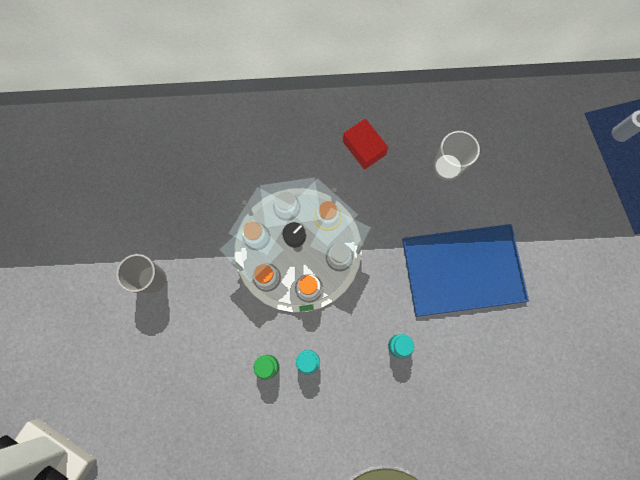

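View pics/side0.png

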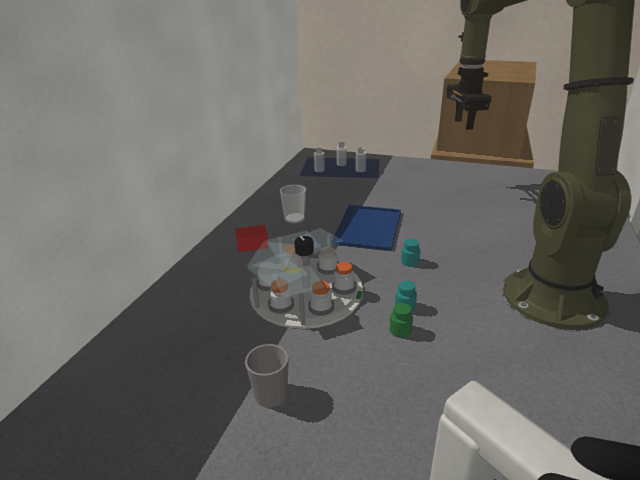

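The top view shows orange caps at (308,285), (264,275), (253,231) and (328,210), the last one in the yellow pocket. White caps are at (287,205) and (340,256), the knob at (293,235), the green mark at (306,308) and the tray around (465,270). Look-alikes are green at (265,367) and turquoise at (308,362) and (402,345), all outside the carousel. The side view agrees. The four orange caps on the carousel are the targets.

```bash
cat >> h.py <<'E'
def blobs(im,lo,hi,amin=40):
    m=cv2.inRange(cv2.cvtColor(im,cv2.COLOR_RGB2HSV),lo,hi); m=cv2.morphologyEx(m,cv2.MORPH_OPEN,np.ones((3,3),np.uint8))
    n,l,s,c=cv2.connectedComponentsWithStats(m)
    return [(c[i].round(1),int(s[i,4]),l==i) for i in range(1,n) if s[i,4]>=amin]
OR=((5,90,110),(18,255,255)); BLK=((0,0,0),(180,255,45)); BLU=((100,120,40),(125,255,255)); GRN=((50,80,20),(80,255,255))
E
python3 - <<'E'
from h import *
for n in('top','side'):
    z=np.load(n+'0.npz'); im,d,K,T=z['im'],z['d'],z['K'],z['T']
    print(n)
    for nm,c,hz in(('or',OR,.078),('blk',BLK,.144),('blu',BLU,.012),('grn',GRN,.008)):
        for b,a,m in blobs(im,*c):
            if a>20000 : continue
            print(nm,b,a,'onz',onz(K,T,*b,hz).round(4),'depth pt',pt(K,T,d,*b).round(4))
            if nm=='blu':
                cn=max(cv2.findContours(m.astype(np.uint8),0,2)[0],key=cv2.contourArea)
                print('   corners',[onz(K,T,*q,.012)[:2].round(4).tolist() for q in cv2.boxPoints(cv2.minAreaRect(cn))])
E
```

```text
top
or [326.  208.2] 169 onz [0.629  0.0797 0.078 ] depth pt [0.6239 0.08   0.0946]
or [263.2 273.4] 274 onz [0.5017 0.2121 0.078 ] depth pt [0.5019 0.2123 0.0768]
or [307.5 284.6] 279 onz [0.4743 0.1254 0.078 ] depth pt [0.4742 0.1254 0.0787]
blk [  6.1 441. ] 118 onz [0.2268 0.652  0.144 ] depth pt [0.2196 0.6829 0.0978]
blk [ 50.  474.3] 266 onz [0.1696 0.5732 0.144 ] depth pt [0.16   0.5978 0.1012]
blu [631.8 105.5] 83 onz [ 0.8532 -0.6381  0.012 ] depth pt [ 0.8589 -0.6465  0.001 ]
   corners [[0.8468, -0.6156], [0.8782, -0.6468], [0.8638, -0.6592], [0.8325, -0.628]]
blu [617.6 113.7] 179 onz [ 0.8348 -0.6017  0.012 ] depth pt [ 0.8392 -0.6082  0.0031]
   corners [[0.858, -0.5794], [0.8554, -0.6228], [0.8084, -0.6135], [0.811, -0.5705]]
blu [604.7 134.9] 58 onz [ 0.7846 -0.5626  0.012 ] depth pt [ 7.897e-01 -5.705e-01  5.000e-04]
   corners [[0.784, -0.547], [0.798, -0.5554], [0.7855, -0.5773], [0.7715, -0.5688]]
blu [605.1 144.6] 134 onz [ 0.7611 -0.5591  0.012 ] depth pt [ 0.7666 -0.5679 -0.0009]
   corners [[0.7541, -0.5267], [0.7846, -0.5408], [0.7675, -0.5835], [0.7373, -0.
[... 2034 characters left out ...]
th pt [0.0567 0.0286 0.2514]
blk [596.6 227.8] 284 onz [-0.0702 -0.1006  0.144 ] depth pt [-0.0349  0.0302  0.208 ]
blk [303.7 246.3] 292 onz [0.5524 0.17   0.144 ] depth pt [0.5554 0.1629 0.1394]
blk [573.9 286.1] 465 onz [0.0064 0.1601 0.144 ] depth pt [-0.0191  0.0627  0.081 ]
blk [608.1 457.7] 2239 onz [0.01   0.5349 0.144 ] depth pt [0.0812 0.6839 0.3223]
blk [553.2 477.1] 140 onz [0.076  0.5828 0.144 ] depth pt [0.1229 0.7103 0.3152]
blu [368.5 227.2] 2154 onz [ 0.4894 -0.1894  0.012 ] depth pt [ 0.4936 -0.2075  0.0018]
   corners [[0.5572, -0.0702], [0.6207, -0.3203], [0.4225, -0.3264], [0.3892, -0.0829]]
grn [401.  320.1] 665 onz [0.3216 0.1934 0.008 ] depth pt [0.3167 0.2309 0.0398]
```

```bash
python3 - <<'E'
from h import *
def cloud(n):
    z=np.load(n+'0.npz'); im,d,K,T=z['im'],z['d'],z['K'],z['T']
    v,u=np.mgrid[:480,:640]; P=np.stack([u,v,np.ones_like(u)],-1)@np.linalg.inv(K).T*d[...,None]
    return im,d,K,T,P@T[:3,:3].T+T[:3,3]
C=None
for n in('top','side'):
    im,d,K,T,P=cloud(n)
    g=im.max(2)
    m=(abs(P[...,2]-.144)<.006)&(np.hypot(P[...,0]-.555,P[...,1]-.163)<.05)&(d>0)
    q=P[m]; (x,y),r=cv2.minEnclosingCircle(q[:,:2].astype(np.float32)); print(n,'knob top',len(q),q.mean(0).round(4),'circle',x,y,r)
    w=m&(g>140); print(' white line',[p.round(3).tolist() for p in P[w]][:12])
    if n=='top':
        C=np.array([x,y])
        crop=cv2.resize(im[170:330,210:380],None,fx=4,fy=4,interpolation=cv2.INTER_CUBIC); save('crop0.png',crop[:600])
    mb=blobs(im,*BLU,2000)[0][2] if n=='top' else None
    if n=='top':
        q=P[mb&(P[...,2]<.03)][:,:2]; print('tray rect',cv2.minAreaRect(q.astype(np.float32)))
E
```

```text
top knob top 419 [0.5634 0.144  0.1442] circle 0.5639327168464661 0.14404280483722687 0.021845532581210136
 white line [[0.578, 0.132, 0.147], [0.579, 0.13, 0.143], [0.577, 0.134, 0.144], [0.576, 0.132, 0.147], [0.576, 0.13, 0.146], [0.575, 0.136, 0.145], [0.574, 0.134, 0.147], [0.575, 0.132, 0.145], [0.573, 0.138, 0.147], [0.573, 0.136, 0.143], [0.573, 0.134, 0.145], [0.571, 0.139, 0.147]]
tray rect ((0.49763718247413635, -0.20834924280643463), (0.16920305788516998, 0.23939532041549683), 4.088304042816162)
side knob top 184 [0.5609 0.1482 0.1433] circle 0.5626834034919739 0.14583520591259003 0.023713499307632446
 white line [[0.576, 0.131, 0.145], [0.575, 0.129, 0.144], [0.573, 0.134, 0.145], [0.569, 0.138, 0.145], [0.566, 0.138, 0.143]]
```

View pics/crop0.png

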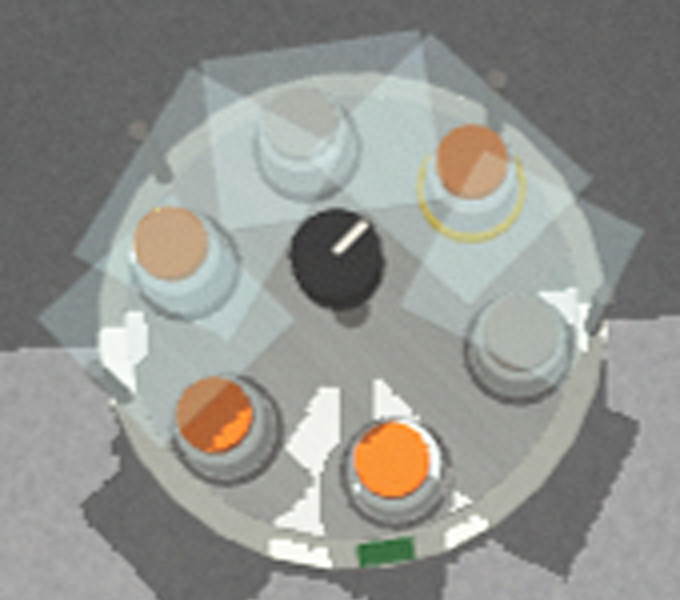

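The closer crop confirms it: cap A at (308,285) is in the opening, about 6.5° off the middle. B, C and the one in the yellow pocket are under the hood, and the white jars W1 and W2 stay. Heights agree too: caps at about 0.077–0.079 and knob at 0.144.

```bash
cat >> h.py <<'E'
def plan(*wps,yaw=None):
    """turn first (tool z), then shifts in units of 40mm along tool axes"""
    T=tool(); y0=np.degrees(np.arctan2(T[1,0],T[0,0])); y=y0 if yaw is None else yaw
    t=(y0-y+180)%360-180; print('at',T[:3,3].round(4),'yaw',round(y0,1),'tilt',np.degrees(np.arccos(-T[2,2])).round(2),'q7',round(get_state()['joint_positions'][6],2),'turn units',round(t/5,2))
    c,s=np.cos(np.radians(y)),np.sin(np.radians(y)); A=np.array([[c,s,0],[s,-c,0],[0,0,-1.]])
    p=T[:3,3]
    for w in wps:
        w=np.array(w); d=A.T@(w-p)/.04; print('  to',w.round(4),'units',d.round(2),'rows',int(np.ceil(abs(d).max()))); p=w
E
python3 -c "
from h import *
plan((.52,-.25,.25),(.474,.126,.25),yaw=11.5)"
```

```text
at [ 0.2729 -0.5893  0.1863] yaw 24.9 tilt 0.1 q7 -0.06 turn units 2.67
  to [ 0.52 -0.25  0.25] units [ 7.74 -7.08 -1.59] rows 8
  to [0.474 0.126 0.25 ] units [ 0.75 -9.44  0.  ] rows 10
```

```bash
python3 -m jog '[[[1,0,0,-0.4,0.9],[1,0,0,-0.4,0.9],[1,0,0,-0.8,0.87],[1,0.97,-0.88,0,0],[1,0.97,-0.88,0,0],[1,0.97,-0.88,0,0],[1,0.97,-0.88,0,0],[1,0.97,-0.88,0,0],[1,0.97,-0.88,0,0],[1,0.97,-0.88,0,0]]]' 30
python3 -m jog '[[[1,0.97,-0.88,0,0],[1,0.08,-0.95,0,0],[1,0.08,-0.95,0,0],[1,0.08,-0.95,0,0],[1,0.08,-0.95,0,0],[1,0.08,-0.95,0,0],[1,0.07,-0.95,0,0],[1,0.07,-0.95,0,0],[1,0.07,-0.95,0,0],[1,0.07,-0.95,0,0]]]'
python3 -m jog '[[[1,0.07,-0.95,0,0],[1,0,0,0,0],[1,0,0,0,0]]]'
python3 - <<'E'
from h import *
im,d,K,T=grab('wrist'); save('w1.png',im)
for b,a,m in blobs(im,*OR,300): print(b,a,'onz.078',onz(K,T,*b,.078).round(4),'depth',pt(K,T,d,*b).round(4))
plan((.474,.126,.25),yaw=11.5)
E
```

```text
time: 1.35
position: [0.4907, -0.2927, 0.2509]
tool_rot: [-3.126, -0.315, 0.001]
ft_force: [0.4, -0.1, -0.2]
grip_width: 1.003
time: 2.6
position: [0.4791, 0.0897, 0.2509]
tool_rot: [3.125, 0.315, -0.001]
ft_force: [0.0, -0.0, 0.1]
grip_width: 0.996
time: 2.98
position: [0.4747, 0.1255, 0.2509]
tool_rot: [3.125, 0.314, -0.001]
ft_force: [-0.4, 0.3, 0.4]
grip_width: 0.995
[392.7  70.4] 873 onz.078 [0.6284 0.0786 0.078 ] depth [0.6252 0.0813 0.094 ]
[241.8 169.4] 973 onz.078 [0.5031 0.2117 0.078 ] depth [0.503  0.212  0.0768]
[315.5 209.7] 906 onz.078 [0.4756 0.1256 0.078 ] depth [0.4758 0.1257 0.0792]
at [0.4749 0.125  0.2509] yaw 11.4 tilt 0.05 q7 -1.66 turn units -0.02
  to [0.474 0.126 0.25 ] units [-0.02 -0.03  0.02] rows 1
```

View pics/w1.png

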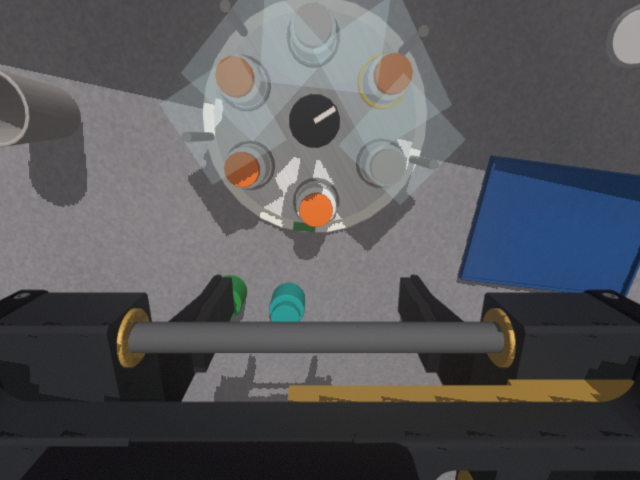

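The wrist view shows cap A at (315,210), the green mark beside it, and the yellow pocket's cap at (392,70). Wrist and top views agree on A at (0.475, 0.1256), cap top about 0.079, which matches a proud cap (0.078). Pressing it now.

```bash
python3 -m jog '[[[0,0,0,0.8,0],[0,0,0,0.8,0],[0,0,0,0.8,0],[0,0,0,0.8,0],[0,0,0,0.7,0],[0,0,0,0,0],[0,0,0,0,0],[0,0,0,0.2,0],[0,0,0,0,0]]]'
python3 -m jog '[[[0,0,0,0.06,0],[0,0,0,0.06,0],[0,0,0,0.06,0],[0,0,0,0,0]]]'
```

```text
time: 4.15
position: [0.4748, 0.1262, 0.0873]
tool_rot: [3.126, 0.315, 0.0]
ft_force: [-2.0, -0.2, 1.0]
grip_width: 0.065
time: 4.65
position: [0.4746, 0.1263, 0.0798]
tool_rot: [3.126, 0.315, -0.001]
ft_force: [-1.5, 1.2, -0.8]
grip_width: 0.004
```

```bash
python3 -m jog '[[[0,0,0,0.06,0],[0,0,0,0.06,0],[0,0,0,0,0]]]'
python3 -m jog '[[[0,0,0,0.05,0],[0,0,0,0.05,0],[0,0,0,0,0]]]'
```

```text
time: 5.03
position: [0.4746, 0.1263, 0.075]
tool_rot: [3.126, 0.315, -0.001]
ft_force: [0.1, -0.3, -0.1]
grip_width: 0.009
time: 5.4
position: [0.4746, 0.1263, 0.071]
tool_rot: [3.126, 0.315, -0.001]
ft_force: [0.6, -0.0, 1.5]
grip_width: 0.001
```

```bash
python3 -m jog '[[[0,0,0,0.05,0],[0,0,0,0,0]]]'
python3 -m jog '[[[0,0,0,0.05,0],[0,0,0,0,0]]]'; python3 -c "
from h import *
im,d,K,T=grab('wrist'); save('w2.png',im[100:400,120:520])
im,d,K,T=grab('side'); save('s2.png',cv2.resize(im[220:330,240:390],None,fx=4,fy=4))"
```

```text
time: 5.65
position: [0.4747, 0.1264, 0.0691]
tool_rot: [3.126, 0.315, -0.0]
ft_force: [0.1, -0.4, -0.4]
grip_width: 0.006
time: 5.9
position: [0.4747, 0.1263, 0.0671]
tool_rot: [3.126, 0.315, -0.0]
ft_force: [-0.1, -0.2, -0.7]
grip_width: 0.004
```

View pics/w2.png

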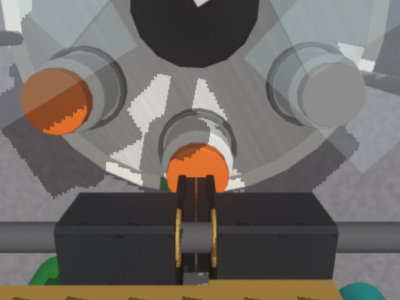

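The finger tips cover the near half of the cap, and this view doesn't show whether they touch it. I'll check from the side.

View pics/s2.png

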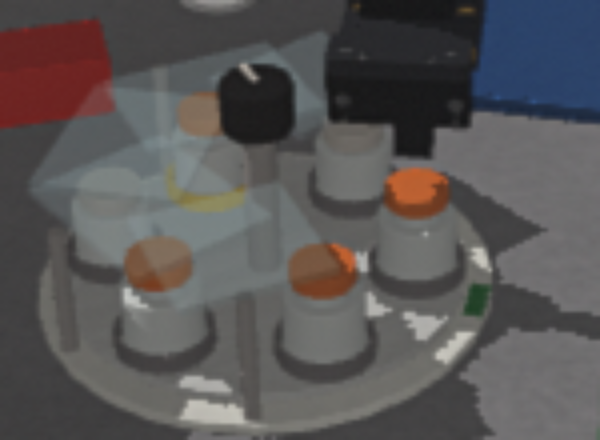

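```bash
python3 - <<'E'
from h import *
im,d,K,T=grab('side'); p=tool()[:3,3]; print('tcp',p.round(4),'proj',proj(K,T,p).round(1), 'captop proj',proj(K,T,[.475,.1257,.078]).round(1))
for v in range(246,274,2): print(v,im[v,344],pt(K,T,d,344,v).round(4))
im,d,K,T=grab('wrist'); print('wrist tcp proj',proj(K,T,p).round(1))
for v in range(270,330,5): print(v,im[v,316],pt(K,T,d,316,v).round(4), im[v,307],pt(K,T,d,307,v).round(4))
E
```

```text
tcp [0.4748 0.1264 0.0672] proj [342.8 269.9] captop proj [342.8 265.9]
246 [26 27 27] [0.22   0.9748 0.6703]
248 [25 25 26] [0.4472 0.2092 0.1809]
250 [27 27 28] [0.4479 0.2068 0.1745]
252 [25 25 26] [0.4697 0.1332 0.1217]
254 [27 27 28] [0.4694 0.1344 0.1171]
256 [26 27 28] [0.4693 0.1346 0.1119]
258 [29 28 29] [0.4691 0.1354 0.107 ]
260 [114 116 119] [ 0.5127 -0.0115  0.002 ]
262 [189  99  55] [0.4773 0.1076 0.0771]
264 [185  95  48] [0.4749 0.1158 0.0771]
266 [185  96  50] [0.4716 0.1269 0.0792]
268 [186  96  49] [0.47   0.1325 0.0775]
270 [177  92  48] [0.468  0.139  0.0765]
272 [114  62  36] [0.4676 0.1403 0.0719]
wrist tcp proj [315.4 270.3]
270 [223 111  44] [0.4791 0.1269 0.0773] [223 111  43] [0.478  0.1321 0.077 ]
275 [223 111  45] [0.4755 0.1262 0.0763] [221 110  43] [0.4752 0.1315 0.0779]
280 [127  72  41] [0.4854 0.1282 0.106 ] [54 45 41] [0.4843 0.1326 0.1057]
285 [127  72  42] [0.4851 0.1281 0.1114] [54 44 42] [0.4842 0.1325 0.1112]
290 [125  71  40] [0.4851 0.1281 0.117 ] [53 42 40] [0.4847 0.1324 0.1178]
295 [87 53 36] [0.4855 0.1282 0.1229] [52 43 41] [0.4844 0.1322 0.1225]
300 [81 49 32] [0.4843 0.128  0.1256] [50 41 41] [0.4841 0.1321 0.1268]
305 [65 51 46] [0.4817 0.1275 0.1253] [49 41 40] [0.4855 0.1322 0.134 ]
310 [59 51 51] [0.4791 0.1269 0.1251] [47 39 38] [0.4844 0.1319 0.1363]
315 [63 57 56] [0.4768 0.1265 0.1255] [45 36 35] [0.4844 0.1318 0.1403]
320 [61 57 57] [0.4746 0.126  0.126 ] [45 38 37] [0.4843 0.1317 0.144 ]
325 [85 82 83] [0.5082 0.1329 0.1865] [83 80 81] [0.5073 0.1351 0.1858]
```

The finger tips are still well above the cap: side and wrist depth both put them at z≈0.105 while the state says TCP z=0.067, and there is no contact force. I'll map the real gripper geometry in the tool frame before trusting any TCP height.

```bash
python3 - <<'E'
from h import *
p=eyes.camera_params('wrist'); M=np.array(p['mount']); K=np.array(p['camera_matrix'])
im,d=eyes.get_image('wrist')
v,u=np.mgrid[:480,:640]; P=np.stack([u,v,np.ones_like(u)],-1)@np.linalg.inv(K).T*d[...,None]
Q=P@M[:3,:3].T+M[:3,3]
for r in (285,300,315,325,335,345,360,375,390,410,440):
    print(r,[(c,(Q[r,c]*1000).round(0).astype(int).tolist(),int(im[r,c].mean())) for c in (120,200,240,296,304,316,330)])
# side cloud of gripper, tool frame
im,d,K,T=grab('side'); P=np.stack([u,v,np.ones_like(u)],-1)@np.linalg.inv(K).T*d[...,None]; W=P@T[:3,:3].T+T[:3,3]
Tt=tool(); L=(W-Tt[:3,3])@Tt[:3,:3]; m=(d>0)&(abs(L[...,0])<.06)&(abs(L[...,1])<.11)&(im.max(2)<60)&(L[...,2]<-.02)&(L[...,2]>-.25)
for z in range(-50,-20,-1): pass
for lo in range(-210,-25,10):
    q=L[m&(L[...,2]*1000>=lo)&(L[...,2]*1000<lo+10)]*1000
    if len(q)>2: print('z',lo,len(q),'x',q[:,0].min().round(),q[:,0].max().round(),'y',q[:,1].min().round(),q[:,1].max().round())
print(get_state()['position'],get_state()['grip_width'])
E
```

```text
285 [(120, [-41, -166, 67], 134), (200, [-41, -98, 68], 83), (240, [-41, -64, 67], 132), (296, [-5, -12, -11], 119), (304, [12, -5, -48], 40), (316, [11, 0, -45], 79), (330, [13, 7, -49], 41)]
300 [(120, [-55, -168, 67], 134), (200, [39, -31, -115], 47), (240, [39, -20, -116], 46), (296, [39, -5, -116], 46), (304, [10, -5, -60], 40), (316, [10, 0, -58], 54), (330, [12, 6, -63], 37)]
315 [(120, [-70, -171, 67], 132), (200, [38, -28, -122], 44), (240, [39, -18, -123], 45), (296, [37, -5, -119], 92), (304, [11, -5, -73], 39), (316, [2, 0, -59], 56), (330, [12, 6, -76], 44)]
325 [(120, [34, -51, -119], 85), (200, [39, -27, -127], 46), (240, [38, -18, -126], 47), (296, [36, -5, -122], 80), (304, [34, -3, -119], 84), (316, [34, 0, -119], 81), (330, [34, 4, -120], 82)]
335 [(120, [33, -49, -122], 101), (200, [37, -26, -129], 48), (240, [37, -17, -128], 47), (296, [35, -5, -125], 151), (304, [33, -3, -123], 99), (316, [33, 0, -122], 98), (330, [33, 4, -122], 98)]
345 [(120, [30, -49, -122], 91), (200, [34, -27, -128], 47), (240, [35, -17, -129], 45), (296, [32, -5, -125], 133), (304, [30, -3
[... 911 characters left out ...]
), (240, [26, -14, -147], 42), (296, [26, -4, -146], 42), (304, [26, -2, -146], 42), (316, [25, 0, -146], 42), (330, [25, 3, -146], 42)]
z -210 298 x -37.0 37.0 y -54.0 -7.0
z -200 130 x -38.0 36.0 y -53.0 -4.0
z -190 98 x -23.0 20.0 y -54.0 -36.0
z -180 102 x -25.0 23.0 y -53.0 -8.0
z -170 93 x -25.0 20.0 y -53.0 -5.0
z -160 126 x -25.0 27.0 y -96.0 17.0
z -150 525 x -38.0 36.0 y -97.0 89.0
z -140 170 x -38.0 36.0 y -97.0 82.0
z -130 246 x -39.0 37.0 y -93.0 85.0
z -120 173 x -38.0 35.0 y -89.0 82.0
z -110 59 x -36.0 35.0 y -89.0 82.0
z -60 25 x -10.0 10.0 y -12.0 -6.0
z -50 34 x -11.0 10.0 y -11.0 -5.0
z -40 10 x -11.0 8.0 y -9.0 -5.0
[0.4748324  0.1263857  0.06727912] 0.007577899305910868
```

Measured in the tool frame, the real finger tips sit at z≈−39 mm and the body begins at z≈−109 mm, with the sides centred. The reported TCP is therefore about 39 mm beyond the real tips. I'll use that offset and confirm it by contact.

```bash
python3 -m jog '[[[0,0,0,0.3,0],[0,0,0,0.25,0],[0,0,0,0,0]]]'
python3 -m jog '[[[0,0,0,0.05,0],[0,0,0,0.05,0],[0,0,0,0,0]]]'
python3 -m jog '[[[0,0,0,0.05,0],[0,0,0,0.05,0],[0,0,0,0,0]]]'
```

```text
time: 6.58
position: [0.4738, 0.1262, 0.044]
tool_rot: [-3.126, -0.315, 0.004]
ft_force: [-0.1, 0.5, 0.5]
grip_width: 0.002
time: 6.95
position: [0.4749, 0.1265, 0.0416]
tool_rot: [3.126, 0.315, 0.0]
ft_force: [-1.8, 0.0, 3.6]
grip_width: 0.004
time: 7.32
position: [0.4749, 0.1265, 0.0376]
tool_rot: [3.126, 0.315, 0.0]
ft_force: [-1.5, -0.2, 4.9]
grip_width: 0.001
```

```bash
python3 -m jog '[[[0,0,0,0.05,0],[0,0,0,0.05,0],[0,0,0,0,0]]]'
python3 -m jog '[[[0,0,0,0.03,0],[0,0,0,0,0]]]'
python3 -m jog '[[[0,0,0,0.03,0],[0,0,0,0,0]]]'
```

```text
time: 7.7
position: [0.4751, 0.1265, 0.035]
tool_rot: [3.125, 0.315, 0.0]
ft_force: [-4.9, -1.9, 15.1]
grip_width: 0.007
time: 7.95
position: [0.4753, 0.1265, 0.0349]
tool_rot: [3.124, 0.315, 0.001]
ft_force: [-9.7, -1.7, 25.0]
grip_width: 0.004
time: 8.2
position: [0.4755, 0.1266, 0.0348]
tool_rot: [3.124, 0.315, 0.001]
ft_force: [-11.1, -2.8, 32.7]
grip_width: 0.005
```

The cap met a hard stop at TCP 0.0349 with force rising to 33 N, after about 8 mm of travel, so it is home. This puts the tip offset at 35 mm by contact. Next I open, lower and grip the body.

```bash
python3 -m jog '[[[0,0,0,-0.5,0],[0.75,0,0,-0.5,0],[0.75,0,0,0,0],[0.75,0,0,0,0],[0.75,0,0,0,0],[0.75,0,0,0,0],[0.75,0,0,0,0]]]' 40
python3 -c "
from h import *
plan((.475,.1256,-.002),yaw=11.5)"
```

```text
time: 9.07
position: [0.4745, 0.1264, 0.0705]
tool_rot: [-3.126, -0.315, 0.001]
ft_force: [-0.9, 0.7, -0.2]
grip_width: 0.604
at [0.4745 0.1264 0.0705] yaw 11.5 tilt 0.04 q7 -1.75 turn units 0.0
  to [ 0.475   0.1256 -0.002 ] units [0.01 0.02 1.81] rows 2
```

```bash
python3 -m jog '[[[0.75,0,0,0,0],[0.75,0,0,0,0],[0.75,0,0.02,0.4,0],[0.75,0,0,0.4,0],[0.75,0,0,0.3,0],[0.75,0,0,0.3,0],[0.75,0,0,0.2,0],[0.75,0,0,0.2,0],[0.75,0,0,0,0]]]'
python3 -m jog '[[[0.4,0,0,0,0],[0.3,0,0,0,0],[0.3,0,0,0,0],[0.3,0,0,0,0],[0.3,0,0,0,0],[0.3,0,0,0,0],[0.3,0,0,0,0]]]'
```

```text
time: 10.2
position: [0.4745, 0.1255, -0.0017]
tool_rot: [3.126, 0.315, -0.002]
ft_force: [-0.4, -0.5, 1.0]
grip_width: 0.751
time: 11.08
position: [0.4753, 0.1256, -0.0008]
tool_rot: [3.126, 0.315, 0.001]
ft_force: [-0.3, 0.3, 4.4]
grip_width: 0.544
```

Grip width 0.544 × 87 = 47 mm, as expected for a 48 mm body. Lifting and carrying to the tray.

```bash
python3 -m jog '[[[0.3,0,0,-0.3,0],[0.3,0,0,-0.6,0],[0.3,0,0,-0.8,0],[0.3,0,0,-0.8,0],[0.3,0,0,-0.8,0],[0.3,0,0,0,0.65],[0.3,0,0,0,0.65],[0.3,0,0,0,0]]]'
python3 -c "
from h import *
plan((.5417,-.2654,.13),(.5417,-.2654,-.012),yaw=5)"
```

```text
time: 12.08
position: [0.4745, 0.1256, 0.1308]
tool_rot: [3.138, 0.138, -0.001]
ft_force: [0.0, 0.0, -1.0]
grip_width: 0.542
at [0.4745 0.1256 0.1308] yaw 5.0 tilt 0.03 q7 -1.82 turn units 0.01
  to [ 0.5417 -0.2654  0.13  ] units [0.82 9.88 0.02] rows 10
  to [ 0.5417 -0.2654 -0.012 ] units [0.   0.   3.55] rows 4
```

```bash
python3 -m jog '[[[0.3,0.08,0.9,0,0],[0.3,0.08,0.9,0,0],[0.3,0.08,0.9,0,0],[0.3,0.08,0.9,0,0],[0.3,0.08,0.9,0,0],[0.3,0.08,0.9,0,0],[0.3,0.08,0.9,0,0],[0.3,0.08,0.9,0,0],[0.3,0.08,0.9,0,0],[0.3,0.08,0.9,0,0]]]'
python3 -m jog '[[[0.3,0.02,0.88,0,0],[0.3,0,0,0,0]]]'
python3 -c "
from h import *
im,d,K,T=grab('top'); m=blobs(im,*BLU,1500)
v,u=np.mgrid[:480,:640]; P=np.stack([u,v,np.ones_like(u)],-1)@np.linalg.inv(K).T*d[...,None]; P=P@T[:3,:3].T+T[:3,3]
for b,a,k in m: print(b,a,cv2.minAreaRect(P[k&(P[...,2]<.03)][:,:2].astype(np.float32)))
save('t3.png',im[150:480,200:600])
plan((.5417,-.2654,-.012),yaw=5)"
```

```text
time: 13.32
position: [0.5381, -0.2311, 0.1306]
tool_rot: [-3.138, -0.139, 0.001]
ft_force: [0.5, 0.1, -1.6]
grip_width: 0.543
time: 13.58
position: [0.5409, -0.2691, 0.13]
tool_rot: [3.138, 0.13, -0.002]
ft_force: [0.0, 0.1, -2.2]
grip_width: 0.551
[462.2 271.7] 8362 ((0.49756816029548645, -0.20812222361564636), (0.1692284494638443, 0.2391720563173294), 4.234811305999756)
at [ 0.5414 -0.2664  0.1301] yaw 4.9 tilt 0.09 q7 -1.15 turn units -0.02
  to [ 0.5417 -0.2654 -0.012 ] units [ 0.01 -0.02  3.55] rows 4
```

```bash
python3 -m jog '[[[0.3,0,-0.02,0.8,0],[0.3,0,0,0.8,0],[0.3,0,0,0.8,0],[0.3,0,0,0.6,0],[0.3,0,0,0.3,0],[0.3,0,0,0.15,0],[0.3,0,0,0.08,0],[0.3,0,0,0,0]]]'
```

```text
time: 14.62
position: [0.5425, -0.2646, -0.0097]
tool_rot: [3.138, 0.137, 0.001]
ft_force: [0.1, 0.3, -0.5]
grip_width: 0.544
```

```bash
python3 -m jog '[[[0.3,0,0,0.05,0],[0.3,0,0,0,0]]]'; python3 -m jog '[[[0.3,0,0,0.03,0],[0.3,0,0,0,0]]]'
```

```text
time: 14.88
position: [0.5421, -0.2646, -0.0121]
tool_rot: [3.138, 0.137, 0.0]
ft_force: [-0.5, -1.0, -2.4]
grip_width: 0.541
time: 15.12
position: [0.5423, -0.2646, -0.0127]
tool_rot: [3.138, 0.137, 0.001]
ft_force: [-1.7, -0.2, 3.7]
grip_width: 0.543
```

Contact with the tray floor at the expected height. Releasing, rising and planning the move to the knob.

```bash
python3 -m jog '[[[0.7,0,0,0,0],[0.7,0,0,0,0],[0.7,0,0,0,0],[0.7,0,0,0,0],[0.7,0,0,-0.5,0],[0.7,0,0,-0.8,0],[0.7,0,0,-0.8,0],[0.7,0,0,-0.8,0],[0.7,0,0,-0.8,0],[0.7,0,0,0,0]]]'
python3 -m jog '[[[0.7,0,0,-0.4,1],[0.75,0,0,-0.4,1],[0.75,0,0,0,1],[0.75,0,0,0,1],[0.75,0,0,0,1],[0.75,0,0,0,0]]]'
python3 -c "
from h import *
plan((.5635,.1445,.165),(.5635,.1445,.085),yaw=-20)
im,d,K,T=grab('top')
for b,a,m in blobs(im,*OR,40): print(b,a,'depth',pt(K,T,d,*b).round(4))
"
```

```text
time: 16.38
position: [0.5445, -0.2653, 0.1392]
tool_rot: [3.135, 0.137, 0.01]
ft_force: [0.2, 0.7, -0.1]
grip_width: 0.699
time: 17.12
position: [0.5416, -0.2642, 0.1661]
tool_rot: [-3.094, 0.544, 0.001]
ft_force: [1.0, 0.1, 0.5]
grip_width: 0.753
at [ 0.5416 -0.2642  0.1661] yaw -19.9 tilt 0.05 q7 -1.57 turn units 0.01
  to [0.5635 0.1445 0.165 ] units [-2.98 -9.79  0.03] rows 10
  to [0.5635 0.1445 0.085 ] units [0. 0. 2.] rows 2
[326.  208.2] 168 depth [0.6234 0.0801 0.096 ]
[495.2 243.1] 282 depth [ 0.5404 -0.2636  0.056 ]
[263.3 273.4] 271 depth [0.5011 0.2114 0.0816]
```

Jar A stands in the tray at (0.540, −0.264). Its top reads 0.056 against an expected 0.058 closed. Now to the knob.

```bash
python3 -m jog '[[[0.75,-0.3,-0.98,0,0],[0.75,-0.3,-0.98,0,0],[0.75,-0.3,-0.98,0,0],[0.75,-0.3,-0.98,0,0],[0.75,-0.3,-0.98,0,0],[0.75,-0.3,-0.98,0,0],[0.75,-0.3,-0.98,0,0],[0.75,-0.3,-0.98,0,0],[0.75,-0.3,-0.98,0,0],[0.75,-0.28,-0.97,0,0]]]'
python3 -m jog '[[[0.75,0,0,0,0],[0.75,0,0,0,0]]]'
python3 -c "
from h import *
im,d,K,T=grab('wrist'); save('w4.png',im)
v,u=np.mgrid[:480,:640]; P=np.stack([u,v,np.ones_like(u)],-1)@np.linalg.inv(K).T*d[...,None]; P=P@T[:3,:3].T+T[:3,3]
m=(d>0)&(abs(P[...,2]-.144)<.005)&(np.hypot(P[...,0]-.5635,P[...,1]-.1445)<.04); print('knob',m.sum(),P[m].mean(0),cv2.minEnclosingCircle(P[m][:,:2].astype(np.float32)))
plan((.5635,.1445,.085),yaw=-20)
"
```

```text
time: 18.42
position: [0.5637, 0.1456, 0.1664]
tool_rot: [3.094, -0.543, 0.0]
ft_force: [0.5, 0.1, 0.3]
grip_width: 0.754
time: 18.68
position: [0.5639, 0.1434, 0.1662]
tool_rot: [3.093, -0.544, -0.0]
ft_force: [-0.8, -0.2, 0.7]
grip_width: 0.748
knob 2950 [0.565994   0.14450804 0.14347379] ((0.5650123953819275, 0.14493456482887268), 0.02201526239514351)
at [0.5641 0.1427 0.1662] yaw -20.1 tilt 0.07 q7 -2.32 turn units -0.01
  to [0.5635 0.1445 0.085 ] units [-0.03 -0.04  2.03] rows 3
```

```bash
python3 -m jog '[[[0.75,0,-0.05,0.6,0],[0.75,0,0,0.6,0],[0.75,0,0,0.5,0],[0.75,0,0,0.33,0],[0.75,0,0,0,0],[0.3,0,0,0,0],[0.3,0,0,0,0],[0.3,0,0,0,0],[0.3,0,0,0,0],[0.3,0,0,0,0]]]' 30
python3 -m jog '[[[0.3,0,0,0,-0.5],[0.3,0,0,0,-1],[0.3,0,0,0,-1],[0.3,0,0,0,-1],[0.3,0,0,0,-1],[0.3,0,0,0,-1],[0.3,0,0,0,-1],[0.3,0,0,0,-1],[0.3,0,0,0,-1],[0.3,0,0,0,-1]]]'
python3 -m jog '[[[0.3,0,0,0,-1],[0.3,0,0,0,-0.2],[0.3,0,0,0,0],[0.3,0,0,0,0]]]'
python3 -c "
from h import *
plan(yaw=33.5)
z=np.array([.565,.1447])
for n in('top','side'):
  im,d,K,T=grab(n)
  for b,a,m in blobs(im,*OR,30):
    p=pt(K,T,d,*b); q=onz(K,T,*b,.078)
    if p[2]<.11 and p[1]>-.1: print(n,b,a,'d',p.round(4),'onz',q.round(4),'ang',np.degrees(np.arctan2(*(q[:2]-z)[::-1])).round(1),np.hypot(*(q[:2]-z)).round(4))
"
```

```text
time: 19.98
position: [0.5645, 0.1445, 0.0859]
tool_rot: [3.091, -0.546, -0.0]
ft_force: [-3.3, -4.4, 5.8]
grip_width: 0.497
time: 21.22
position: [0.5644, 0.1453, 0.0859]
tool_rot: [3.049, 0.75, -0.001]
ft_force: [-2.7, -2.5, 5.8]
grip_width: 0.5
time: 21.72
position: [0.5644, 0.1454, 0.0859]
tool_rot: [3.007, 0.905, -0.001]
ft_force: [-3.5, -2.6, 5.5]
grip_width: 0.497
at [0.5644 0.1454 0.0859] yaw 33.5 tilt 0.1 q7 -1.46 turn units 0.0
top [259.7 272.9] 153 d [0.5006 0.217  0.0931] onz [0.5031 0.219  0.078 ] ang 129.8 0.0967
top [300.3 287.1] 192 d [0.4707 0.1401 0.0738] onz [0.4702 0.1399 0.078 ] ang -177.1 0.095
side [343.1 272.8] 72 d [0.4677 0.1472 0.0742] onz [0.4662 0.1525 0.078 ] ang 175.5 0.0991
side [315.  288.3] 145 d [0.5    0.247  0.0939] onz [0.5077 0.2269 0.078 ] ang 124.9 0.1002
```

```bash
python3 -m jog '[[[0.75,0,0,0,0],[0.75,0,0,0,0],[0.75,0,0,0,0],[0.75,0,0,-0.6,0],[0.75,0,0,-0.8,0],[0.75,0,0,-0.8,0],[0.75,0,0,-0.5,1],[0.75,0,0,0,1],[0.75,0,0,0,1],[0.75,0,0,0,1]]]'
python3 -m jog '[[[0.75,0,0,0,1],[0.75,0,0,0,0.7],[0.3,-0.76,0.07,0,0],[0,-0.76,0.07,0,0],[0,-0.76,0.07,0,0],[0,0,0,0,0],[0,0,0,0,0]]]'
python3 -c "
from h import *
im,d,K,T=grab('wrist'); save('w5.png',im)
for b,a,m in blobs(im,*OR,300): print(b,a,'onz.078',onz(K,T,*b,.078).round(4),'depth',pt(K,T,d,*b).round(4))
for b,a,m in blobs(im,*GRN,50): print('grn',b,a,'onz.008',onz(K,T,*b,.008).round(4))
for b,a,m in blobs(im,(20,120,80),(32,255,255),30): print('yel',b,a,'onz.028',onz(K,T,*b,.028).round(4))
plan((.473,.1367,.05),yaw=5)
"
```

```text
time: 23.08
position: [0.5646, 0.1464, 0.1931]
tool_rot: [-3.12, -0.365, -0.0]
ft_force: [0.9, -0.4, 0.4]
grip_width: 0.752
time: 23.95
position: [0.4752, 0.13, 0.1935]
tool_rot: [3.139, 0.137, 0.002]
ft_force: [0.7, -0.3, -0.5]
grip_width: 0.266
[305.3   8.3] 698 onz.078 [0.6511 0.1534 0.078 ] depth [0.5561 0.1369 0.3906]
[223.  177.3] 1324 onz.078 [0.5115 0.2178 0.078 ] depth [0.5139 0.2134 0.0952]
[309.7 224.1] 1227 onz.078 [0.4743 0.1355 0.078 ] depth [0.4742 0.1355 0.0774]
at [0.4753 0.1301 0.1934] yaw 5.0 tilt 0.05 q7 -1.8 turn units 0.0
  to [0.473  0.1367 0.05  ] units [-0.04 -0.17  3.58] rows 4
```

View pics/w5.png

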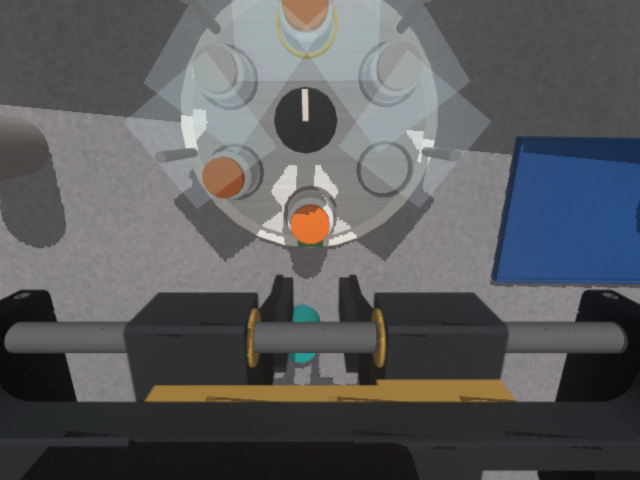

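Jar B is in the middle of the opening at (310,224), lined up with the green mark. The yellow pocket is opposite, the emptied pocket is on the right and C is at (223,177). B measures (0.4743, 0.1355, 0.077), consistent with a proud cap. Pressing.

```bash
python3 -m jog '[[[0,-0.03,-0.14,0.8,0],[0,0,0,0.8,0],[0,0,0,0.8,0],[0,0,0,0.8,0],[0,0,0,0.4,0],[0,0,0,0,0],[0,0,0,0.08,0],[0,0,0,0.08,0],[0,0,0,0.08,0],[0,0,0,0,0]]]'
python3 -m jog '[[[0,0,0,0.06,0],[0,0,0,0.06,0],[0,0,0,0,0]]]'
```

```text
time: 25.25
position: [0.4737, 0.1355, 0.0404]
tool_rot: [3.139, 0.137, 0.003]
ft_force: [0.1, 0.2, 2.9]
grip_width: 0.004
time: 25.62
position: [0.4737, 0.1355, 0.0354]
tool_rot: [-3.139, -0.137, -0.003]
ft_force: [-0.1, 0.3, 3.9]
grip_width: 0.004
```

```bash
python3 -m jog '[[[0,0,0,0.04,0],[0,0,0,0.04,0],[0,0,0,0,0]]]'
python3 -m jog '[[[0,0,0,0.04,0],[0,0,0,0.03,0],[0,0,0,0,0]]]'
```

```text
time: 26.0
position: [0.4739, 0.1359, 0.0348]
tool_rot: [3.138, 0.137, 0.003]
ft_force: [-6.8, -0.2, 24.0]
grip_width: 0.002
time: 26.38
position: [0.4742, 0.1365, 0.0346]
tool_rot: [3.137, 0.137, 0.003]
ft_force: [-14.1, -2.8, 45.4]
grip_width: 0.006
```

```bash
python3 -m jog '[[[0,0,0,-0.5,0],[0.75,0,0,-0.55,0],[0.75,0,0,0,0],[0.75,0,0,0,0],[0.75,0,0,0,0],[0.75,0,0,0,0],[0.75,0,0,0,0],[0.75,0,0,0,0]]]' 40
python3 -c "
from h import *
plan((.4743,.1357,-.002),yaw=5)"
```

```text
time: 27.38
position: [0.4727, 0.1353, 0.0707]
tool_rot: [3.139, 0.137, -0.0]
ft_force: [-0.5, 1.3, 0.5]
grip_width: 0.706
at [0.4727 0.1353 0.0707] yaw 5.0 tilt 0.01 q7 -1.89 turn units 0.0
  to [ 0.4743  0.1357 -0.002 ] units [ 0.04 -0.01  1.82] rows 2
```

```bash
python3 -m jog '[[[0.75,0.04,0,0.2,0],[0.75,0,0,0.4,0],[0.75,0,0,0.4,0],[0.75,0,0,0.4,0],[0.75,0,0,0.2,0],[0.75,0,0,0.2,0],[0.75,0,0,0,0]]]'
python3 -m jog '[[[0.3,0,0,0,0],[0.3,0,0,0,0],[0.3,0,0,0,0],[0.3,0,0,0,0],[0.3,0,0,0,0],[0.3,0,0,0,0]]]'
python3 -m jog '[[[0.3,0,0,-0.3,0],[0.3,0,0,-0.6,0],[0.3,0,0,-0.8,0],[0.3,0,0,-0.8,0],[0.3,0,0,-0.8,0],[0.3,0,0,0,0]]]'
python3 -c "
from h import *
plan((.4619,-.2712,.13),yaw=5)"
```

```text
time: 28.25
position: [0.474, 0.1355, -0.0017]
tool_rot: [3.139, 0.137, -0.001]
ft_force: [-0.7, 0.3, -0.5]
grip_width: 0.749
time: 29.0
position: [0.4748, 0.1356, -0.0008]
tool_rot: [-3.139, -0.137, -0.001]
ft_force: [-0.3, -0.1, 5.5]
grip_width: 0.543
time: 29.75
position: [0.4761, 0.1359, 0.1334]
tool_rot: [3.139, 0.137, 0.008]
ft_force: [-0.8, 0.3, -0.9]
grip_width: 0.545
at [0.4761 0.1359 0.1334] yaw 5.0 tilt 0.28 q7 -1.85 turn units 0.0
  to [ 0.4619 -0.2712  0.13  ] units [-1.24 10.11  0.09] rows 11
```

```bash
python3 -m jog '[[[0.3,-0.11,0.9,0,0],[0.3,-0.11,0.92,0,0],[0.3,-0.11,0.92,0,0],[0.3,-0.11,0.92,0,0],[0.3,-0.11,0.92,0,0],[0.3,-0.11,0.92,0,0],[0.3,-0.11,0.92,0,0],[0.3,-0.11,0.92,0,0],[0.3,-0.11,0.92,0,0],[0.3,-0.11,0.92,0,0]]]'
python3 -m jog '[[[0.3,-0.11,0.92,0,0],[0.3,0,0,0,0],[0.3,0,0,0,0]]]'
cat >> h.py <<'E'
def tray():
    im,d,K,T=grab('top')
    v,u=np.mgrid[:480,:640]; P=np.stack([u,v,np.ones_like(u)],-1)@np.linalg.inv(K).T*d[...,None]; P=P@T[:3,:3].T+T[:3,3]
    for b,a,k in blobs(im,*BLU,1500): print('tray',b,a,cv2.minAreaRect(P[k&(P[...,2]<.03)][:,:2].astype(np.float32)))
    for b,a,k in blobs(im,*OR,40): print('or',b,a,pt(K,T,d,*b).round(4))
E
python3 -c "
from h import *
tray(); plan((.4619,-.2712,-.012),yaw=5)"
```

```text
time: 31.0
position: [0.4614, -0.2349, 0.1294]
tool_rot: [-3.137, -0.137, 0.003]
ft_force: [1.0, 0.3, -0.0]
grip_width: 0.541
time: 31.38
position: [0.4609, -0.27, 0.1297]
tool_rot: [-3.137, -0.138, 0.003]
ft_force: [0.2, -0.2, -1.1]
grip_width: 0.54
tray [454.3 271.6] 7016 ((0.4975970685482025, -0.2084454596042633), (0.16909465193748474, 0.2402181327342987), 4.1558427810668945)
or [289.1 196.6] 185 [0.6526 0.153  0.0946]
or [494.6 241.2] 219 [ 0.5444 -0.2627  0.0566]
or [259.5 269.4] 269 [0.5076 0.2172 0.093 ]
at [ 0.4612 -0.2696  0.13  ] yaw 5.1 tilt 0.11 q7 -1.04 turn units 0.02
  to [ 0.4619 -0.2712 -0.012 ] units [0.01 0.04 3.55] rows 4
```

```bash
python3 -m jog '[[[0.3,0,0,0.8,0],[0.3,0,0,0.8,0],[0.3,0,0,0.8,0],[0.3,0,0,0.6,0],[0.3,0,0,0.3,0],[0.3,0,0,0.2,0],[0.3,0,0,0.03,0],[0.3,0,0,0.02,0],[0.3,0,0,0,0]]]'; python3 -m jog '[[[0.3,0,0,0.03,0],[0.3,0,0,0,0]]]'
```

```text
time: 32.55
position: [0.4619, -0.2715, -0.0105]
tool_rot: [3.138, 0.137, 0.002]
ft_force: [1.2, -0.5, -0.4]
grip_width: 0.546
time: 32.8
position: [0.4614, -0.2713, -0.0123]
tool_rot: [3.138, 0.137, 0.0]
ft_force: [-0.4, 0.6, -0.5]
grip_width: 0.544
```

```bash
python3 -m jog '[[[0.3,0,0,0.02,0],[0.3,0,0,0,0],[0.7,0,0,0,0],[0.7,0,0,0,0],[0.7,0,0,0,0],[0.7,0,0,-0.5,0],[0.7,0,0,-0.8,0],[0.7,0,0,-0.8,0],[0.7,0,0,-0.8,0],[0.7,0,0,-0.8,0]]]'
python3 -m jog '[[[0.7,0,0,-0.4,1],[0.75,0,0,-0.4,1],[0.75,0,0,0,1],[0.75,0,0,0,1],[0.75,0,0,0,1],[0.75,0,0,0,1],[0.75,0,0,0,0]]]'
python3 -c "
from h import *
plan((.5645,.1447,.165),yaw=-25); tray()"
```

```text
time: 34.05
position: [0.4613, -0.2711, 0.1358]
tool_rot: [3.138, 0.137, 0.0]
ft_force: [-0.0, -0.4, -0.0]
grip_width: 0.698
time: 34.92
position: [0.4614, -0.2712, 0.1667]
tool_rot: [3.067, -0.678, -0.0]
ft_force: [0.2, 0.7, -0.1]
grip_width: 0.751
at [ 0.4614 -0.2712  0.1667] yaw -24.9 tilt 0.01 q7 -1.55 turn units 0.01
  to [0.5645 0.1447 0.165 ] units [ -2.06 -10.51   0.04] rows 11
tray [454.7 271.8] 6980 ((0.49760931730270386, -0.20757928490638733), (0.1688724309206009, 0.2378465086221695), 4.259263038635254)
or [289.1 196.6] 185 [0.6522 0.1529 0.096 ]
or [494.9 242.9] 275 [ 0.5409 -0.2631  0.056 ]
or [259.6 269.4] 271 [0.5069 0.2164 0.0969]
or [504.  282.2] 292 [ 0.4587 -0.2693  0.0586]
```

Jar B stands closed in the tray, its top reading 0.0586. Next the knob for C.

```bash
python3 -m jog '[[[0.75,-0.2,-0.96,0,0],[0.75,-0.2,-0.96,0,0],[0.75,-0.2,-0.96,0,0],[0.75,-0.2,-0.96,0,0],[0.75,-0.2,-0.96,0,0],[0.75,-0.2,-0.96,0,0],[0.75,-0.2,-0.96,0,0],[0.75,-0.2,-0.96,0,0],[0.75,-0.2,-0.96,0,0],[0.75,-0.2,-0.96,0,0]]]'
python3 -m jog '[[[0.75,-0.06,-0.91,0,0],[0.75,0,0,0,0],[0.75,0,0,0,0],[0.75,0,0,0,0]]]'
python3 -c "
from h import *
plan((.5645,.1447,.085),yaw=-25)"
```

```text
time: 36.22
position: [0.5514, 0.1117, 0.1668]
tool_rot: [3.067, -0.678, 0.001]
ft_force: [0.8, -0.8, 0.1]
grip_width: 0.749
time: 36.72
position: [0.5644, 0.1429, 0.1667]
tool_rot: [3.066, -0.682, 0.0]
ft_force: [0.2, 0.4, -0.4]
grip_width: 0.75
at [0.5644 0.1429 0.1667] yaw -25.1 tilt 0.06 q7 -2.41 turn units -0.02
  to [0.5645 0.1447 0.085 ] units [-0.02 -0.04  2.04] rows 3
```

```bash
python3 -m jog '[[[0.75,0,-0.04,0.6,0],[0.75,0,0,0.6,0],[0.75,0,0,0.5,0],[0.75,0,0,0.33,0],[0.75,0,0,0,0],[0.3,0,0,0,0],[0.3,0,0,0,0],[0.3,0,0,0,0],[0.3,0,0,0,0],[0.3,0,0,0,0]]]' 30
python3 -m jog '[[[0.3,0,0,0,-0.5],[0.3,0,0,0,-1],[0.3,0,0,0,-1],[0.3,0,0,0,-1],[0.3,0,0,0,-1],[0.3,0,0,0,-1],[0.3,0,0,0,-1],[0.3,0,0,0,-1],[0.3,0,0,0,-1],[0.3,0,0,0,-1]]]'
python3 -m jog '[[[0.3,0,0,0,-1],[0.3,0,0,0,-1],[0.3,0,0,0,-0.4],[0.3,0,0,0,0],[0.3,0,0,0,0]]]'
python3 -m jog '[[[0.75,0,0,0,0],[0.75,0,0,0,0],[0.75,0,0,0,0],[0.75,0,0,-0.6,0],[0.75,0,0,-0.8,0],[0.75,0,0,-0.8,0],[0.75,0,0,-0.5,1],[0.75,0,0,0,1],[0.75,0,0,0,1],[0.75,0,0,0,1]]]'
python3 -m jog '[[[0.75,0,0,0,1],[0.75,0,0,0,0.9],[0.3,-0.76,0.01,0,0],[0,-0.76,0.01,0,0],[0,-0.76,0.01,0,0],[0,0,0,0,0],[0,0,0,0,0]]]'
cat >> h.py <<'E'
def look(name,C=np.array([.5645,.1447])):
    im,d,K,T=grab('wrist'); save(name,im)
    for nm,c,z in(('or',OR,.078),('grn',GRN,.008),('yel',((20,100,70),(34,255,255)),.028)):
        for b,a,m in blobs(im,*c,60):
            q=onz(K,T,*b,z); r=q[:2]-C
            if b[1]<300 and np.hypot(*r)<.15: print(nm,b,a,'onz',q.round(4),'depth',pt(K,T,d,*b).round(4),'ang',(np.degrees(np.arctan2(r[1],r[0]))%360).round(1),'r',np.hypot(*r).round(4))
E
python3 -c "
from h import *
look('w6.png'); plan((.4735,.136,.05),yaw=5)"
```

```text
time: 37.98
position: [0.5647, 0.1443, 0.0862]
tool_rot: [3.064, -0.68, -0.001]
ft_force: [-3.6, -4.0, 4.0]
grip_width: 0.501
time: 39.22
position: [0.5648, 0.1453, 0.0863]
tool_rot: [3.079, 0.617, -0.001]
ft_force: [-3.3, -1.6, 4.9]
grip_width: 0.5
time: 39.85
position: [0.5646, 0.1456, 0.0863]
tool_rot: [2.999, 0.932, -0.002]
ft_force: [-3.9, -2.0, 5.1]
grip_width: 0.499
time: 41.1
position: [0.5652, 0.1463, 0.1936]
tool_rot: [-3.117, -0.392, -0.0]
ft_force: [-0.6, 0.6, 0.1]
grip_width: 0.753
time: 41.98
position: [0.475, 0.1369, 0.1939]
tool_rot: [3.138, 0.137, 0.002]
ft_force: [-0.1, 1.4, 0.3]
grip_width: 0.263
or [225.8  58.5] 824 onz [0.6095 0.2232 0.078 ] depth [0.6068 0.2193 0.0936] ang 60.2 r 0.0905
or [315.3 224.3] 1220 onz [0.4744 0.1372 0.078 ] depth [0.4739 0.1371 0.0761] ang 184.8 r 0.0905
at [0.4751 0.137  0.1937] yaw 5.0 tilt 0.05 q7 -1.82 turn units -0.0
  to [0.4735 0.136  0.05  ] units [-0.04  0.02  3.59] rows 4
```

Jar C now faces the opening at 184.8°, radius 90.5 mm, measured (0.4743, 0.1371). Pressing its cap as before.

```bash
python3 -m jog '[[[0,-0.02,0,0.8,0],[0,0,0,0.8,0],[0,0,0,0.8,0],[0,0,0,0.8,0],[0,0,0,0.4,0],[0,0,0,0,0],[0,0,0,0.08,0],[0,0,0,0.08,0],[0,0,0,0.08,0],[0,0,0,0,0]]]'
python3 -m jog '[[[0,0,0,0.06,0],[0,0,0,0.06,0],[0,0,0,0,0]]]'
python3 -m jog '[[[0,0,0,0.04,0],[0,0,0,0.04,0],[0,0,0,0,0]]]'
python3 -m jog '[[[0,0,0,0.03,0],[0,0,0,0.02,0],[0,0,0,0,0]]]'
```

```text
time: 43.28
position: [0.4743, 0.137, 0.0406]
tool_rot: [3.139, 0.137, 0.003]
ft_force: [1.0, 0.5, 3.1]
grip_width: 0.002
time: 43.65
position: [0.4743, 0.1369, 0.0357]
tool_rot: [3.139, 0.137, 0.002]
ft_force: [0.3, -0.8, 3.4]
grip_width: 0.002
time: 44.02
position: [0.4745, 0.1375, 0.0349]
tool_rot: [3.138, 0.137, 0.002]
ft_force: [-7.0, -1.0, 23.0]
grip_width: 0.007
time: 44.4
position: [0.4747, 0.1379, 0.0347]
tool_rot: [3.137, 0.137, 0.003]
ft_force: [-11.3, -2.8, 37.4]
grip_width: 0.006
```

```bash
python3 -m jog '[[[0,0,0,-0.5,0],[0.75,0,0,-0.55,0],[0.75,0,0,0,0],[0.75,0,0,0,0],[0.75,0,0,0,0],[0.75,0,0,0,0],[0.75,0,0,0,0],[0.75,0,0,0,0]]]' 40
python3 -c "
from h import *
plan((.4743,.1371,-.002),yaw=5)"
```

```text
time: 45.4
position: [0.4734, 0.1369, 0.0719]
tool_rot: [3.139, 0.137, -0.0]
ft_force: [-0.4, -0.2, 0.7]
grip_width: 0.697
at [0.4734 0.1369 0.0719] yaw 5.0 tilt 0.01 q7 -1.9 turn units 0.0
  to [ 0.4743  0.1371 -0.002 ] units [ 0.02 -0.    1.85] rows 2
```

```bash
python3 -m jog '[[[0.75,0.02,0,0.2,0],[0.75,0,0,0.4,0],[0.75,0,0,0.4,0],[0.75,0,0,0.4,0],[0.75,0,0,0.25,0],[0.75,0,0,0.2,0],[0.75,0,0,0,0]]]'
python3 -m jog '[[[0.3,0,0,0,0],[0.3,0,0,0,0],[0.3,0,0,0,0],[0.3,0,0,0,0],[0.3,0,0,0,0],[0.3,0,0,0,0]]]'
python3 -m jog '[[[0.3,0,0,-0.3,0],[0.3,0,0,-0.6,0],[0.3,0,0,-0.8,0],[0.3,0,0,-0.8,0],[0.3,0,0,-0.8,0],[0.3,0,0,0,0]]]'
python3 -c "
from h import *
plan((.5331,-.1457,.13),yaw=5); tray()"
```

```text
time: 46.28
position: [0.4739, 0.1369, -0.0025]
tool_rot: [-3.139, -0.137, 0.002]
ft_force: [0.3, -0.1, 0.8]
grip_width: 0.755
time: 47.02
position: [0.4747, 0.1371, -0.0015]
tool_rot: [3.139, 0.137, 0.001]
ft_force: [-0.4, 0.1, 5.4]
grip_width: 0.542
time: 47.78
position: [0.476, 0.1374, 0.1325]
tool_rot: [3.138, 0.137, 0.008]
ft_force: [-0.3, 0.3, -1.0]
grip_width: 0.542
at [0.476  0.1374 0.1325] yaw 5.0 tilt 0.28 q7 -1.86 turn units 0.0
  to [ 0.5331 -0.1457  0.13  ] units [0.81 7.18 0.06] rows 8
tray [457.1 270.3] 7307 ((0.49773597717285156, -0.2078315019607544), (0.16928713023662567, 0.238267719745636), 4.170444011688232)
or [495.2 243.2] 281 [ 0.5403 -0.2637  0.0559]
or [504.  282.2] 294 [ 0.4583 -0.2679  0.0619]
```

```bash
python3 -m jog '[[[0.3,0.08,0.8,0,0],[0.3,0.1,0.91,0,0],[0.3,0.1,0.91,0,0],[0.3,0.1,0.91,0,0],[0.3,0.1,0.91,0,0],[0.3,0.1,0.91,0,0],[0.3,0.1,0.91,0,0],[0.3,0.1,0.91,0,0],[0.3,0,0,0,0],[0.3,0,0,0,0]]]'
python3 -c "
from h import *
plan((.5331,-.1457,-.012),yaw=5);tray()"
```

```text
time: 49.08
position: [0.5294, -0.1449, 0.1286]
tool_rot: [-3.137, -0.138, 0.004]
ft_force: [-0.3, 0.6, -1.1]
grip_width: 0.54
at [ 0.5294 -0.1449  0.1286] yaw 5.0 tilt 0.18 q7 -1.34 turn units 0.01
  to [ 0.5331 -0.1457 -0.012 ] units [0.09 0.03 3.52] rows 4
tray [459.1 279.1] 5870 ((0.49700847268104553, -0.20841141045093536), (0.1682818979024887, 0.23904964327812195), 4.054774284362793)
or [256.3 220.3] 95 [0.6061 0.2201 0.0977]
or [496.5 249. ] 66 [ 0.5274 -0.2634  0.0591]
or [504.  282.2] 292 [ 0.4587 -0.2693  0.0586]
```

```bash
python3 -m jog '[[[0.3,0.06,0,0.8,0],[0.3,0,0,0.8,0],[0.3,0,0,0.8,0],[0.3,0,0,0.6,0],[0.3,0,0,0.3,0],[0.3,0,0,0.15,0],[0.3,0,0,0.03,0],[0.3,0,0,0.02,0],[0.3,0,0,0,0]]]'; python3 -m jog '[[[0.3,0,0,0.03,0],[0.3,0,0,0,0]]]'
```

```text
time: 50.25
position: [0.5333, -0.1461, -0.0093]
tool_rot: [3.138, 0.137, 0.002]
ft_force: [0.2, 0.2, -0.6]
grip_width: 0.542
time: 50.5
position: [0.5328, -0.1459, -0.0111]
tool_rot: [3.138, 0.137, 0.0]
ft_force: [-0.4, -0.7, -2.0]
grip_width: 0.545
```

```bash
python3 -m jog '[[[0.3,0,0,0.05,0],[0.3,0,0,0,0],[0.7,0,0,0,0],[0.7,0,0,0,0],[0.7,0,0,0,0],[0.7,0,0,-0.5,0],[0.7,0,0,-0.8,0],[0.7,0,0,-0.8,0],[0.7,0,0,-0.8,0],[0.7,0,0,-0.8,0]]]'
python3 -m jog '[[[0.7,0,0,-0.4,1],[0.75,0,0,-0.4,1],[0.75,0,0,0,1],[0.75,0,0,0,1],[0.75,0,0,0,1],[0.75,0,0,0,1],[0.75,0,0,0,0]]]'
python3 -c "
from h import *
plan((.5645,.1447,.165),yaw=-25); tray()"
```

```text
time: 51.75
position: [0.5332, -0.1457, 0.1376]
tool_rot: [3.138, 0.138, 0.003]
ft_force: [-0.3, -1.2, -0.6]
grip_width: 0.701
time: 52.62
position: [0.5331, -0.1457, 0.1683]
tool_rot: [3.067, -0.678, 0.003]
ft_force: [0.6, 0.2, -0.3]
grip_width: 0.754
at [ 0.5331 -0.1457  0.1683] yaw -24.9 tilt 0.1 q7 -1.85 turn units 0.02
  to [0.5645 0.1447 0.165 ] units [-2.36 -6.91  0.08] rows 7
tray [456.4 276.2] 6155 ((0.49756547808647156, -0.20800833404064178), (0.1687854528427124, 0.23885175585746765), 4.182282447814941)
or [256.3 220.3] 95 [0.6074 0.2207 0.0932]
or [438.4 251.4] 268 [ 0.5296 -0.1449  0.0576]
or [504.  282.2] 294 [ 0.4587 -0.2692  0.0588]
```

```bash
python3 -m jog '[[[0.75,-0.3,-0.87,0,0],[0.75,-0.3,-0.87,0,0],[0.75,-0.3,-0.87,0,0],[0.75,-0.3,-0.87,0,0],[0.75,-0.3,-0.87,0,0],[0.75,-0.29,-0.86,0,0],[0.75,-0.29,-0.86,0,0],[0.75,-0.28,-0.86,0,0],[0.75,0,0,0,0],[0.75,0,0,0,0]]]'
python3 -c "
from h import *
plan((.5645,.1447,.085),yaw=-25)
im,d,K,T=grab('top'); save('t7.png',im[130:430,180:580]); tray()"
```

```text
time: 53.92
position: [0.5644, 0.1444, 0.167]
tool_rot: [3.066, -0.679, 0.0]
ft_force: [0.7, -0.6, 0.4]
grip_width: 0.749
at [0.5644 0.1444 0.167 ] yaw -25.0 tilt 0.05 q7 -2.43 turn units 0.01
  to [0.5645 0.1447 0.085 ] units [-0.   -0.01  2.05] rows 3
tray [463.2 269. ] 5992 ((0.4975326955318451, -0.20807109773159027), (0.1689821183681488, 0.23869889974594116), 4.139711856842041)
or [495.2 243.1] 280 [ 0.5404 -0.2636  0.0561]
or [438.5 251.4] 271 [ 0.5294 -0.1447  0.0589]
or [504.  282.2] 293 [ 0.4585 -0.2687  0.0601]
```

View pics/t7.png

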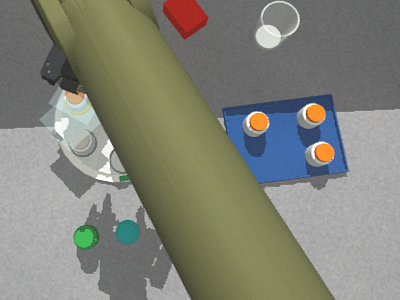

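The tray holds three upright orange-capped jars at crop (258,123), (314,116) and (321,154), all closed. The last one is still in the yellow pocket. I'll turn the knob 120°.

```bash
python3 -m jog '[[[0.75,0,0,0.6,0],[0.75,0,0,0.6,0],[0.75,0,0,0.5,0],[0.75,0,0,0.33,0],[0.75,0,0,0,0],[0.3,0,0,0,0],[0.3,0,0,0,0],[0.3,0,0,0,0],[0.3,0,0,0,0],[0.3,0,0,0,0]]]' 30
python3 -m jog '[[[0.3,0,0,0,-0.5],[0.3,0,0,0,-1],[0.3,0,0,0,-1],[0.3,0,0,0,-1],[0.3,0,0,0,-1],[0.3,0,0,0,-1],[0.3,0,0,0,-1],[0.3,0,0,0,-1],[0.3,0,0,0,-1],[0.3,0,0,0,-1]]]'
python3 -m jog '[[[0.3,0,0,0,-1],[0.3,0,0,0,-1],[0.3,0,0,0,-1],[0.3,0,0,0,-1],[0.3,0,0,0,-1],[0.3,0,0,0,-1],[0.3,0,0,0,-1],[0.3,0,0,0,-1],[0.3,0,0,0,-1],[0.3,0,0,0,-1]]]'
python3 -m jog '[[[0.3,0,0,0,-1],[0.3,0,0,0,-1],[0.3,0,0,0,-1],[0.3,0,0,0,-1],[0.3,0,0,0,-0.5],[0.3,0,0,0,0],[0.3,0,0,0,0]]]'
python3 -m jog '[[[0.75,0,0,0,0],[0.75,0,0,0,0],[0.75,0,0,0,0],[0.75,0,0,-0.6,0],[0.75,0,0,-0.8,0],[0.75,0,0,-0.8,0],[0.75,0,0,-0.5,1],[0.75,0,0,0,1],[0.75,0,0,0,1],[0.75,0,0,0,1]]]'
python3 -m jog '[[[0.75,0,0,0,1],[0.75,0,0,0,1],[0.75,0,0,0,1],[0.75,0,0,0,1],[0.75,0,0,0,1],[0.75,0,0,0,1],[0.75,0,0,0,1],[0.75,0,0,0,1],[0.75,0,0,0,1],[0.75,0,0,0,1]]]'
python3 -m jog '[[[0.75,0,0,0,1],[0.75,0,0,0,1],[0.75,0,0,0,1],[0.75,0,0,0,1],[0.3,-0.76,0.01,0,0],[0,-0.76,0.01,0,0],[0,-0.76,0.01,0,0],[0,0,0,0,0],[0,0,0,0,0]]]'
python3 -c "
from h import *
look('w8.png'); plan((.4743,.1371,.05),yaw=5)"
```

```text
time: 55.28
position: [0.5644, 0.1445, 0.0862]
tool_rot: [3.066, -0.68, 0.0]
ft_force: [-2.9, -3.1, 5.6]
grip_width: 0.499
time: 56.52
position: [0.5644, 0.1453, 0.0862]
tool_rot: [3.08, 0.617, 0.0]
ft_force: [-2.5, -0.9, 5.3]
grip_width: 0.5
time: 57.78
position: [0.5638, 0.1458, 0.0862]
tool_rot: [-2.53, -1.862, 0.001]
ft_force: [-5.0, -2.3, 6.3]
grip_width: 0.499
time: 58.65
position: [0.5634, 0.1459, 0.0862]
tool_rot: [-2.121, -2.316, 0.002]
ft_force: [-6.4, -1.3, 7.2]
grip_width: 0.502
time: 59.9
position: [0.5645, 0.1454, 0.1936]
tool_rot: [2.495, 1.909, 0.001]
ft_force: [0.9, -0.9, 0.4]
grip_width: 0.751
time: 61.15
position: [0.5644, 0.1455, 0.1934]
tool_rot: [-3.068, -0.676, -0.0]
ft_force: [-0.8, -0.1, 0.0]
grip_width: 0.747
time: 62.28
position: [0.4743, 0.136, 0.1939]
tool_rot: [3.138, 0.137, 0.002]
ft_force: [-0.0, -0.9, -0.2]
grip_width: 0.266
or [313.8 223.5] 1230 onz [0.4743 0.1377 0.078 ] depth [0.4741 0.1377 0.077 ] ang 184.4 r 0.0904
yel [317.3 190.1] 152 onz [0.4985 0.1363 0.028 ] depth [0.4968 0.1361 0.0174] ang 187.3 r 0.0665
at [0.4744 0.1361 0.1938] yaw 5.0 tilt 0.05 q7 -1.82 turn units -0.0
  to [0.4743 0.1371 0.05  ] units [-0.   -0.02  3.59] rows 4
```

```bash
python3 -m jog '[[[0,0,-0.04,0.8,0],[0,0,0,0.8,0],[0,0,0,0.8,0],[0,0,0,0.8,0],[0,0,0,0.4,0],[0,0,0,0,0],[0,0,0,0.08,0],[0,0,0,0.08,0],[0,0,0,0.08,0],[0,0,0,0,0]]]'
python3 -m jog '[[[0,0,0,0.06,0],[0,0,0,0.06,0],[0,0,0,0,0]]]'
python3 -m jog '[[[0,0,0,0.04,0],[0,0,0,0.04,0],[0,0,0,0,0]]]'
python3 -m jog '[[[0,0,0,0.03,0],[0,0,0,0.02,0],[0,0,0,0,0]]]'
```

```text
time: 63.58
position: [0.4743, 0.1378, 0.0406]
tool_rot: [3.138, 0.137, 0.003]
ft_force: [1.0, -0.5, 4.0]
grip_width: 0.005
time: 63.95
position: [0.4743, 0.1378, 0.0357]
tool_rot: [3.138, 0.137, 0.002]
ft_force: [0.7, -0.4, 3.6]
grip_width: 0.004
time: 64.32
position: [0.4745, 0.1384, 0.0348]
tool_rot: [3.138, 0.137, 0.002]
ft_force: [-5.6, -0.6, 24.3]
grip_width: 0.002
time: 64.7
position: [0.4747, 0.1389, 0.0347]
tool_rot: [3.137, 0.137, 0.002]
ft_force: [-11.2, -1.7, 38.5]
grip_width: 0.004
```

The fourth cap is home. Gripping the jar body.

```bash
python3 -m jog '[[[0,0,0,-0.5,0],[0.75,0,0,-0.55,0],[0.75,0,0,0,0],[0.75,0,0,0,0],[0.75,0,0,0,0],[0.75,0,0,0,0],[0.75,0,0,0,0],[0.75,0,0,0,0]]]' 40
python3 -m jog '[[[0.75,0.02,0,0.2,0],[0.75,0,0,0.4,0],[0.75,0,0,0.4,0],[0.75,0,0,0.4,0],[0.75,0,0,0.25,0],[0.75,0,0,0.2,0],[0.75,0,0,0,0]]]'
python3 -m jog '[[[0.3,0,0,0,0],[0.3,0,0,0,0],[0.3,0,0,0,0],[0.3,0,0,0,0],[0.3,0,0,0,0],[0.3,0,0,0,0]]]'
python3 -m jog '[[[0.3,0,0,-0.3,0],[0.3,0,0,-0.6,0],[0.3,0,0,-0.8,0],[0.3,0,0,-0.8,0],[0.3,0,0,-0.8,0],[0.3,0,0,0,0]]]'
python3 -c "
from h import *
plan((.4533,-.1515,.13),yaw=5); tray()"
```

```text
time: 65.7
position: [0.4734, 0.1377, 0.0719]
tool_rot: [3.139, 0.137, -0.0]
ft_force: [0.3, -0.4, -1.0]
grip_width: 0.705
time: 66.58
position: [0.4739, 0.1378, -0.0025]
tool_rot: [-3.139, -0.138, 0.001]
ft_force: [-0.5, -0.0, 0.7]
grip_width: 0.752
time: 67.32
position: [0.4747, 0.1379, -0.0016]
tool_rot: [3.138, 0.137, 0.001]
ft_force: [-0.8, 0.2, 4.7]
grip_width: 0.547
time: 68.08
position: [0.4759, 0.1382, 0.1325]
tool_rot: [3.138, 0.137, 0.007]
ft_force: [-0.2, -0.2, -1.3]
grip_width: 0.543
at [0.4759 0.1382 0.1325] yaw 5.0 tilt 0.27 q7 -1.87 turn units 0.0
  to [ 0.4533 -0.1515  0.13  ] units [-1.19  7.17  0.06] rows 8
tray [458.7 271.8] 6659 ((0.49746760725975037, -0.2080664336681366), (0.1687258929014206, 0.23938418924808502), 4.159634590148926)
or [495.2 243.2] 281 [ 0.5398 -0.2628  0.0581]
or [438.4 251.3] 269 [ 0.5298 -0.1449  0.0576]
or [504.  282.2] 293 [ 0.4589 -0.2699  0.057 ]
```

```bash
python3 -m jog '[[[0.3,-0.12,0.8,0,0],[0.3,-0.15,0.91,0,0],[0.3,-0.15,0.91,0,0],[0.3,-0.15,0.91,0,0],[0.3,-0.15,0.91,0,0],[0.3,-0.15,0.91,0,0],[0.3,-0.15,0.91,0,0],[0.3,-0.17,0.91,0,0],[0.3,0,0,0,0],[0.3,0,0,0,0]]]'
python3 -c "
from h import *
plan((.4533,-.1515,-.012),yaw=5);tray()"
```

```text
time: 69.38
position: [0.4511, -0.151, 0.1289]
tool_rot: [-3.137, -0.138, 0.003]
ft_force: [0.3, 0.4, -0.7]
grip_width: 0.544
at [ 0.4511 -0.151   0.1289] yaw 5.0 tilt 0.15 q7 -1.22 turn units 0.01
  to [ 0.4533 -0.1515 -0.012 ] units [0.05 0.02 3.52] rows 4
tray [448.2 271.9] 2856 ((0.497677206993103, -0.20767220854759216), (0.1692037135362625, 0.23769503831863403), 4.190615177154541)
or [438.5 249.6] 214 [ 0.5339 -0.1462  0.0548]
```

```bash
python3 -m jog '[[[0.3,0.03,0,0.8,0],[0.3,0,0,0.8,0],[0.3,0,0,0.8,0],[0.3,0,0,0.6,0],[0.3,0,0,0.3,0],[0.3,0,0,0.15,0],[0.3,0,0,0.05,0],[0.3,0,0,0.03,0],[0.3,0,0,0,0]]]'; python3 -m jog '[[[0.3,0,0,0.03,0],[0.3,0,0,0,0]]]'
```

```text
time: 70.55
position: [0.4535, -0.1522, -0.0107]
tool_rot: [3.138, 0.137, 0.001]
ft_force: [-0.5, 0.1, -1.5]
grip_width: 0.546
time: 70.8
position: [0.453, -0.152, -0.0123]
tool_rot: [3.138, 0.137, 0.0]
ft_force: [0.7, 0.8, -0.7]
grip_width: 0.543
```

```bash
python3 -m jog '[[[0.3,0,0,0.03,0],[0.3,0,0,0,0],[0.7,0,0,0,0],[0.7,0,0,0,0],[0.7,0,0,0,0],[0.7,0,0,-0.5,0],[0.7,0,0,-0.8,0],[0.7,0,0,-0.8,0],[0.7,0,0,-0.8,0],[0.7,0,0,-0.9,0]]]'
python3 -m jog '[[[0.7,0,0,-0.7,0],[0.7,0,0,-0.7,0],[0.7,0.1,-0.9,0,0],[0.7,0.1,-0.9,0,0],[0.7,0.1,-0.9,0,0],[0.7,0.1,-0.9,0,0],[0.7,0.1,-0.9,0,0],[0.7,0.1,-0.9,0,0],[0.7,0.1,-0.9,0,0],[0.7,0.1,-0.9,0,0]]]'
python3 -m jog '[[[0.7,0,0,0,0],[0.7,0,0,0,0],[0.7,0,0,0,0]]]'
python3 - <<'E'
from h import *
tray(); plan((.474,.137,.19),yaw=5)
im,d,K,T=grab('wrist'); save('w9.png',im)
v,u=np.mgrid[:480,:640]; P=np.stack([u,v,np.ones_like(u)],-1)@np.linalg.inv(K).T*d[...,None]; P=P@T[:3,:3].T+T[:3,3]
hsv=cv2.cvtColor(im,cv2.COLOR_RGB2HSV)
m=(cv2.inRange(hsv,(20,90,60),(35,255,255))>0)&(v<290)
vv,uu=np.nonzero(m); W=np.array([onz(K,T,a,b,.028) for a,b in zip(uu,vv)]); k=np.hypot(W[:,0]-.474,W[:,1]-.137)<.05
print('yel',k.sum(),cv2.minEnclosingCircle(W[k][:,:2].astype(np.float32)), np.median(P[vv[k],uu[k],2]))
g=(cv2.inRange(hsv,(50,80,20),(80,255,255))>0); vv,uu=np.nonzero(g); W=np.array([onz(K,T,a,b,.008) for a,b in zip(uu,vv)]); k=np.hypot(W[:,0]-.436,W[:,1]-.133)<.03
print('grn',k.sum(),W[k].mean(0) if k.any() else '')
kn=(d>0)&(abs(P[...,2]-.144)<.004)&(np.hypot(P[...,0]-.5645,P[...,1]-.1447)<.04)
print('knob',cv2.minEnclosingCircle(P[kn][:,:2].astype(np.float32)))
wl=kn&(hsv[...,2]>130)&(hsv[...,1]<60); q=P[wl][:,:2]; print('line',len(q),q.mean(0), cv2.fitLine(q.astype(np.float32),2,0,.01,.01).ravel())
E
```

```text
time: 72.05
position: [0.4527, -0.1518, 0.1393]
tool_rot: [3.139, 0.137, -0.001]
ft_force: [-0.1, -0.8, 0.1]
grip_width: 0.703
time: 73.3
position: [0.4597, 0.1389, 0.1945]
tool_rot: [3.138, 0.137, 0.001]
ft_force: [0.2, -0.4, 0.5]
grip_width: 0.7
time: 73.68
position: [0.46, 0.1363, 0.1943]
tool_rot: [3.138, 0.134, -0.0]
ft_force: [0.2, 0.3, -0.9]
grip_width: 0.7
tray [460.7 269.1] 5510 ((0.4976556897163391, -0.2083035409450531), (0.16891726851463318, 0.23902027308940887), 4.1715087890625)
or [495.2 243.2] 281 [ 0.5396 -0.2624  0.059 ]
or [438.4 251.4] 268 [ 0.5298 -0.1451  0.0568]
or [504.  282.2] 294 [ 0.4585 -0.2687  0.0601]
or [445.9 289.6] 286 [ 0.4509 -0.1516  0.0562]
at [0.46   0.1364 0.1943] yaw 4.9 tilt 0.03 q7 -1.8 turn units -0.02
  to [0.474 0.137 0.19 ] units [0.35 0.02 0.11] rows 1
yel 604 ((0.4732116460800171, 0.13813567161560059), 0.02999943308532238) 0.02694035111757223
grn 187 [0.43414562 0.13246608 0.008     ]
knob ((0.5647326111793518, 0.14500509202480316), 0.02204136550426483)
line 178 [0.55432122 0.14430382] [0.99791825 0.06449167 0.5543212  0.14430383]
```

View pics/w9.png

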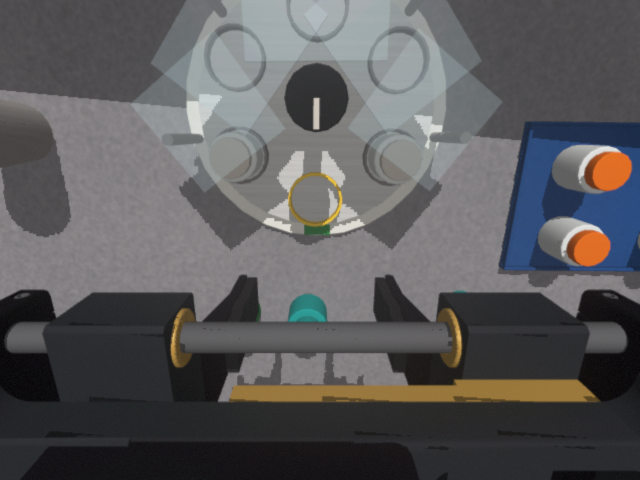

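The yellow pocket is empty, ringed at (315,200), with the green mark right below it at (317,230). The knob line points to it, and the white jars are in their pockets on either side. It is about 1° off the middle (184.3° against 185.0–185.5°). One last look at the whole bench, with the bystanders compared numerically against the first pictures.

```bash
python3 -m jog '[[[0.7,0,-0.5,-0.8,0],[0.7,0,-0.9,-0.8,0],[0.7,0,-0.9,0,0],[0.7,0,-0.9,0,0],[0.7,0,0,0,0],[0.7,0,0,0,0]]]'
python3 - <<'E'
from h import *
tray()
for n in('top','side'):
    im,d,K,T=grab(n); z=np.load(n+'0.npz')
    for nm,c in(('red',((0,150,80),(4,255,255))),('tur',((82,120,60),(96,255,255))),('grn',GRN)):
        print(n,nm,[b.tolist() for b,a,m in blobs(z['im'],*c,50)],'->',[b.tolist() for b,a,m in blobs(im,*c,50)])
    save(n+'9.png',im) if n=='top' else save('s9.png',cv2.resize(im[140:440,220:460],None,fx=2.2,fy=2))
E
```

```text
time: 74.53
position: [0.4491, 0.2639, 0.2582]
tool_rot: [3.138, 0.135, -0.001]
ft_force: [-0.0, -0.7, -0.1]
grip_width: 0.701
tray [461.5 269.4] 5225 ((0.4975086450576782, -0.2082991749048233), (0.16860543191432953, 0.2389889806509018), 4.237821578979492)
or [495.2 243.2] 281 [ 0.5394 -0.262   0.06  ]
or [438.4 251.3] 269 [ 0.5302 -0.1454  0.0555]
or [504.  282.2] 293 [ 0.4587 -0.2693  0.0585]
or [445.9 289.6] 287 [ 0.4505 -0.1508  0.0594]
top red [[364.4, 142.8]] -> [[364.6, 142.7]]
top tur [[400.8, 345.5], [307.2, 361.6]] -> [[400.9, 345.5], [307.1, 361.6]]
top grn [[306.0, 307.5], [265.8, 366.6]] -> [[306.0, 307.5], [271.5, 361.9]]
side red [[250.6, 237.4]] -> [[250.6, 237.4]]
side tur [[410.1, 252.5], [405.9, 293.2]] -> [[410.2, 252.4], [405.9, 293.2]]
side grn [[401.0, 320.1]] -> [[401.0, 320.1]]
```

View pics/s9.png

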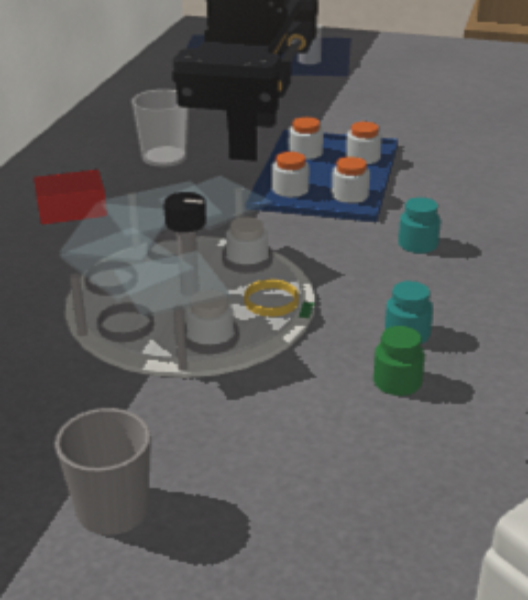

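View pics/top9.png

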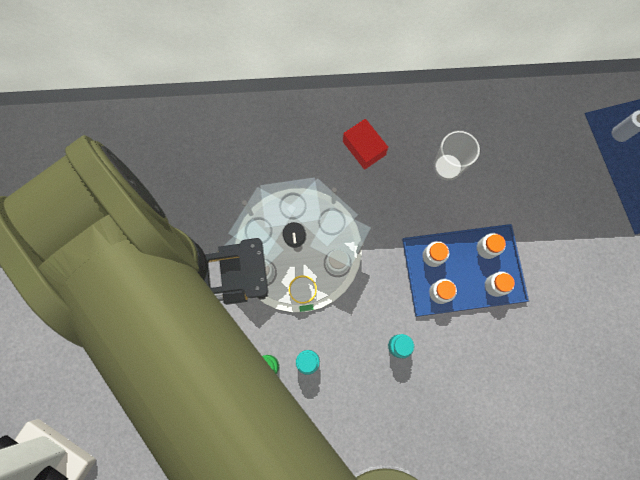

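All four jars stand upright and closed in the tray. The yellow pocket is at the green mark, the white jars are in place and the bystanders match the first pictures. The green look-alike is partly hidden by the arm in the top view, but its side-view pixel is unchanged. Handing in.

```bash
python3 -c "
from bench import job,get_state
print(get_state()['ft_force']); print(job.close_job())"
```

```text
[-0.09943147 -0.40462893  0.53212869]
the job is handed in; nothing more can be done
None
```

All four orange-capped jars now stand upright in the blue tray with their caps pushed home, and I handed the job in at about 75 s of the 210 s allowed. I pushed each cap home at the opening while the jar was still in its pocket. Then I gripped the body and carried it to the tray, turning the carousel by its knob between jars.

**Last checks**
- **Caps:** each one ran into a hard stop at 33–45 N, after about 8 mm of travel on the first. In the tray the tops read 0.056–0.060 m (closed would be 0.058, proud 0.066).
- **Tray and other things:** the tray did not move. The red box and the look-alikes are at their first pixel positions, except the green one in the top view, where the arm partly hides it. I checked the beaker and mug by eye only.
- **White-capped jars:** both are still in their pockets.
- **Yellow pocket:** it faces the opening but is about 1° off the middle (184.3° against 185.0–185.5°). The knob's line read 183.7°. I left it there.

**Disagreement with the text:** the real finger tips sit about 35 mm behind the reported TCP. Depth readings first put this at 39 mm. I found it when the first press met no resistance, and used the 35 mm from contact from then on.

I saw no sign of a knock to the tray or jars, or of the grip slackening.

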